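Load the buckle tumbler and start it

TASK

Load the tumbler: pick up the blue tray by its upright grip and tip it over the orange bowl so that all the buckle blanks slide in (put in by hand any that miss), then set the empty tray down flat on the bench again. Close the bowl by threading onto its centre post first the lid, then the red bush, then the brass collar, each fully home, and last of all throw the green switch lever right over to on, away from the robot. Leave the other things on the bench where they are.

Things in the scene. Friction and masses are not known exactly. Their poses are not given: they have to be found in the camera images.
- tumbler: Vibratory tumbler, fixed: round grey base, orange open bowl, upright steel post on its axis. Origin: on the axis at bench level, z up. Bowl floor 49 mm and rim 100 mm above the bench; rim outer radius 92 mm, inner 88 mm (66 mm at the floor). Post 12 mm diameter, top 162 mm above the bench, last 6 mm tapered to 6 mm.
- rim (a point): Point on the tumbler's axis at the height of the bowl's rim, 100 mm above the bench.
- tray: Blue sorter tray, 140 x 100 mm, 150 g, carrying the blanks. Origin: centre of its underside, z up; floor 4 mm thick. Its -x end (x = -70 mm) is the open pouring lip, no wall; side walls at y = +-48 mm rise to 22 mm. At x = 65 mm stands the upright grip: plate 10 mm thick (x), 50 mm wide (y), top 65 mm above the underside. Smooth: blanks slide from 13 to 20 degrees of tilt.
- tray_lip (a point): Middle of the tray's open pouring lip, on the floor's upper face.
- tray_grip (a point): Middle of the tray's upright grip plate, 45 mm above the tray's underside.
- lid: Grey tumbler lid: disc 192 mm diameter, 5 mm thick, with a black hub 40 mm diameter on top, hub top 28 mm above the disc's underside. 18 mm hole through disc and hub for the post. 160 g. Origin: centre of the underside, z up. Starts flat on the bench; home, its underside lies on the bowl's rim.
- bush: Red bush (ring): outer diameter 40 mm, hole 18 mm, 12 mm tall. Origin: centre of its underside, z along its axis. Home, it sits on top of the lid's hub.
- collar: Brass locking collar (ring): outer diameter 36 mm, hole 17 mm, 16 mm tall, 70 g. Origin: centre of its underside, z along its axis. Home, it sits on the bush.
- switch_base: Black block 70 x 50 x 25 mm fixed to the bench, with the green switch lever. Origin: centre of its underside. The lever's hinge lies along the block's y axis, 22 mm above the bench; hinge to tip 80 mm. It leans to the block's -x (towards the robot) when off, to +x when on.
- switch (a joint): Switch lever angle, rad: 0 = off (leaning 0.5 rad from vertical to the block's -x), 1.0 = on (leaning 0.5 rad to the block's +x). Stays where it is left; about 1 N at the tip moves it.
- buckle0: Solid buckle blank, brass coloured with two black slots, 28 x 22 x 14 mm (local x, y, z), 25 g. Origin: its centre. Starts lying on the tray; three to six of the blanks are present.
- buckle1: Solid buckle blank, aluminium coloured with two black slots, 28 x 22 x 14 mm (local x, y, z), 25 g. Origin: its centre. Starts lying on the tray; three to six of the blanks are present.
- buckle2: Solid buckle blank, brass coloured with two black slots, 28 x 22 x 14 mm (local x, y, z), 25 g. Origin: its centre. Starts lying on the tray; three to six of the blanks are present.
- buckle3: Solid buckle blank, aluminium coloured with two black slots, 28 x 22 x 14 mm (local x, y, z), 25 g. Origin: its centre. Starts lying on the tray; three to six of the blanks are present.
- buckle4: Solid buckle blank, brass coloured with two black slots, 28 x 22 x 14 mm (local x, y, z), 25 g. Origin: its centre. Starts lying on the tray; three to six of the blanks are present.
- buckle5: Solid buckle blank, aluminium coloured with two black slots, 28 x 22 x 14 mm (local x, y, z), 25 g. Origin: its centre. Starts lying on the tray; three to six of the blanks are present.
- spool: Cream thread spool, 36 mm diameter, 50 mm tall, loose on the bench, not part of the job. Origin: centre of its underside.
- tape_measure: Yellow tape measure, 58 x 58 x 30 mm, loose on the bench, not part of the job. Origin: centre of its underside.
- calliper: Steel and black calliper, 130 mm long, 12 mm high, loose on the bench, not part of the job. Origin: centre of its underside.
- glue: White bottle with an orange cap, 48 mm diameter, 120 mm tall, loose on the bench, not part of the job. Origin: centre of its underside.
- tape_roll: Amber roll of tape, 72 mm diameter, 24 mm tall, loose on the bench, not part of the job. Origin: centre of its underside.
- dish: White ceramic dish, 72 mm diameter, 32 mm tall, loose on the bench, not part of the job. Origin: centre of its underside.
Things that resemble listed ones, but are neither listed nor needed, are in the scene too. There is more than one size of the switch_base; the one meant has the size given above.

How it is judged:
On the way, in this order (a step that is already met when the one before it is completed fails the run):
1. the tray is tipped with its lip over the bowl (angle between tray's own z axis and vertical above 0.2 rad and horizontal distance between tray_lip and rim below 0.1 m and height (world z) of tray_lip above 0.09 m).
2. every buckle blank lies in the bowl (horizontal distance between each of buckle0, buckle1, buckle2, buckle3, buckle4, buckle5 and rim below 0.09 m and height (world z) of buckle0 between 0.045 and 0.098 m and height (world z) of buckle1 between 0.045 and 0.098 m and height (world z) of buckle2 between 0.045 and 0.098 m and height (world z) of buckle3 between 0.045 and 0.098 m and height (world z) of buckle4 between 0.045 and 0.098 m and height (world z) of buckle5 between 0.045 and 0.098 m), for 0.2 s.
3. the lid is home on the bowl's rim (z of lid in the frame of tumbler between 0.096 and 0.104 m and horizontal distance between lid and tumbler below 0.006 m and angle between lid's own z axis and vertical below 0.06 rad), for 0.2 s.
4. the red bush is home on the lid's hub (all of step 3 and z of bush in the frame of tumbler between 0.124 and 0.132 m and horizontal distance between bush and tumbler below 0.006 m and angle between bush's own z axis and vertical below 0.06 rad), for 0.2 s.
5. the brass collar is home on the bush (all of step 4 and z of collar in the frame of tumbler between 0.136 and 0.144 m and horizontal distance between collar and tumbler below 0.006 m and angle between collar's own z axis and vertical below 0.06 rad), for 0.2 s.
6. the switch lever is thrown to on (value of joint switch above 0.85 rad), for 0.2 s.
At the end, for the whole second after the job is handed in: All blanks lie in the bowl below its rim; lid, bush and collar sit on the post, each within 4 mm of its home height, 6 mm of the axis and 0.06 rad of level; switch above 0.85 rad; tray flat on the bench (8 mm, 0.06 rad); all at rest (all of step 2 and all of step 5 and value of joint switch above 0.85 rad and linear speed of each of lid, bush, collar, tray below 0.02 m/s and height (world z) of tray below 0.008 m and angle between tray's own z axis and vertical below 0.06 rad); the robot touches nothing.
It fails at once if another thing on the bench is moved by more than 4 cm (distance of any of spool, tape_measure, calliper, glue, tape_roll, dish from where it was at the start of the episode above 0.04 m).
Of buckle0, buckle1, buckle2, buckle3, buckle4, buckle5 only 3 to 6 are there at a start; the rules pass over those that are not, and their reading is None.
At some moment in a run one of lid, bush, collar may be knocked a few centimetres aside while the robot is not near it.
It also fails if it takes over 192 s, if anything falls off the work surface, if the arm or the gripper's body presses on something with over 40 N, if the wrist force passes 120 N, or if a joint passes its speed limit or range.

ROBOT

A 6-joint arm with a two-finger parallel gripper is mounted at the origin on the work surface. World frame = base frame: x ahead of the robot, y to its left, z up, the work surface at z = 0. Lengths are in m, angles in rad, forces in N, time in s.
With the tool pointing down it reaches from about 0.375 to 0.9 m from the base axis. Payload 3.1 kg.
Tool frame: the origin (TCP) lies between the finger pads; the fingertips stand 22 mm ahead of it and the grasp point (between the pads) lies 3 mm ahead of it; z points along the fingers, y is the line along which they close (so a half turn about z gives the same grasp; the last joint's range is limited). The gripper opens to 87 mm and grips with 3 to 60 N. Pads are 19 mm wide; open, the fingers measure 117 mm over their backs; the gripper's body (75 mm by 190 mm) begins 51 mm behind the grasp point.
Start: joints at [-1.296, 0.527, 1.433, -0, 1.181, -0.178], TCP at [0.273, -0.562, 0.219] pointing down, gripper open.
Joint ranges: [-3.08, 3.08], [-0.75, 2.2], [0.22, 2.44], [-1.43, 4.57], [0, 2.65], [-2.85, 2.85]. Speed limits (rad/s): [2.79, 2.79, 3.14, 3.14, 3.14, 3.14].

INTERFACE

Orientations are given as a unit quaternion [x, y, z, w].
In Python, from rig import robot gives the robot as it stands.
- The arm moves only by the tool move_arm, never from a script. Its argument "series" is text: rows parted by semicolons, each of 6 numbers parted by spaces: the shift along the tool's x, y, z in mm, then the turn, a rotation vector about the tool's x, y, z in degrees. In form: dx dy dz ax ay az; .... A call has 1 to 8 rows; each row is the pose to reach, as a shift and turn from the pose commanded when the call began, along the tool's axes at that moment; what a row does not reach only later rows make up. A row lasts 1/12 s, in which the tool goes at most 41.7 mm and 7.16 degrees, less where a joint would pass 70% of its speed; a pose out of reach is approached as far as the arm can. A call with a gripper value outside its range is refused whole. "jaw" is the opening, from 0 (shut) to 1 (fully open), set as the call begins (left out, the last holds). The fingers move at their own pace and stop on an object; "newtons" is the grip in N (left out, the last holds). Time passes only in rows, so rows that repeat a pose let the fingers close. It gives the time, the measured TCP pose, the force, the opening and the grip force at its end, in the units of the state.
- robot.get_obs(): the state, without advancing time (a new reading comes with each control period).
- robot.camera(name): name is "scene" or "side" or "wrist"; returns a dict with "img" (480x640x3 uint8, red, green, blue), "mtx" (3x3 intrinsics, pixels), "world_to_cam" (4x4, takes a point from world to camera coordinates). Camera axes: x right, y down, z forward; pixel columns grow to the right and rows downward; lengths in m; the calibration is good to about 2 mm. A picture is of the moment at which its call begins. There is no depth.
- robot.hand_in(): hands the job in; it is judged then, once.
Trained networks look in a picture, given as the dict that the camera call returned (one of the last four; its "shot" number tells which), for a name from the list of things; names that differ only in an ending like _2 or _b are one class to them, and where a whole thing is asked for, a point or a joint stands for the part that bears it (a point fixed in the world has none). Each returns a list of dicts, best first, with "p" (0 to 1); they miss things now and then, are a little off and sometimes report something else, mostly with a low value. They report only what shows in the picture. A call takes as long as a camera call. They do not tell look-alikes from the thing itself.
- robot.search_frame(picture, thing): "xyz" ([x, y, z] in m, in world coordinates, good to about 4 mm: the middle of the surface that is visible of it).
- robot.tip_of(picture, thing): "xyz" ([x, y, z] in m, in world coordinates, good to about 4 mm: a listed point, or the origin of a listed thing).
The state is a dict: "time": time; "q": joint angles; "joint_velocities": joint speeds; "joint_torque": joint torques, N m; "position": TCP position; "tool_rot": TCP orientation; "ft_force": force on the tool from outside, world axes, zero at the start; "moment": the same for the moment, N m; "grip_width": finger opening in m; "grip_force": force on a finger pad.
Only numpy, scipy, OpenCV 4.12 (cv2) and the standard library are available. Lean on these libraries where they do the work, as an engineer would, in place of code of your own. Each camera call takes 0.05 s, during which the arm holds its last target. There are 200 camera calls.

## Working session

There is one attempt and no reset: what is moved stays moved. The work goes in short steps, Python scripts to look and compute and a tool call to move; the robot and the scene stay as the last step left them, time stands still between calls to the robot, and variables do not carry over. Pictures are saved under pics/ and viewed, at most 14 in all, crops included, and the job is handed in when it is done.

Besides the shell and the picture viewer there is one more tool, called after "Request:" in YAML: its name, and indented under it one key for each argument. move_arm: Moves the arm, as the interface text tells. Its arguments: {"type":"object","properties":{"series":{"type":"string"},"jaw":{"type":"number"},"newtons":{"type":"number"}},"required":["series"]}

```bash
mkdir -p pics; ls; cat > h.py <<'E'
from rig import robot
import numpy as np, cv2
from scipy.spatial.transform import Rotation as R
def snap(n,f=None):
    c=robot.camera(n)
    if f: cv2.imwrite('pics/'+f,c['img'][:,:,::-1])
    return c
def ray(c,u,v,z):
    T=c['world_to_cam'];Rm=T[:3,:3];o=-Rm.T@T[:3,3]
    d=Rm.T@np.linalg.solve(c['mtx'],[u,v,1.]);return o+d*(z-o[2])/d[2]
def pix(c,p):
    q=c['mtx']@(c['world_to_cam']@np.r_[p,1])[:3];return q[:2]/q[2]
def rel(p,Rt):
    """shift (mm) & rotvec (deg) from current measured pose to target"""
    o=robot.get_obs();R0=R.from_quat(o['tool_rot'])
    return np.round(R0.inv().apply(np.array(p)-o['position'])*1000,1),np.round(np.degrees((R0.inv()*Rt).as_rotvec()),1)
E
python3 - <<'E'
from h import *
for n in('scene','side'):
    c=snap(n,n+'0.png');print(n)
    for t in ['tumbler','rim','tray','tray_lip','tray_grip','lid','bush','collar','switch_base','switch','buckle0','buckle1','spool','tape_measure','calliper','glue','tape_roll','dish']:
        for f in ('tip_of','search_frame'):
            try:
                r=getattr(robot,f)(c,t)
                print(f[:3],t,[(np.round(x['xyz'],3).tolist(),round(x['p'],2)) for x in r[:6] if x['p']>.15])
            except Exception as e: print(f,t,e)
print(robot.get_obs())
E
```

```text
pics
scene
tip tumbler [([0.449, 0.294, -0.001], 0.71), ([0.466, -0.005, -0.001], 0.65)]
sea tumbler [([0.467, 0.002, 0.044], 0.64), ([0.738, -0.312, 0.02], 0.61), ([0.447, 0.314, 0.018], 0.32)]
tip rim [([0.467, -0.009, 0.102], 0.65)]
sea rim [([0.47, -0.003, 0.05], 0.58), ([0.463, 0.297, 0.002], 0.56)]
tip tray []
sea tray [([0.466, 0.297, -0.001], 0.71)]
tip tray_lip [([0.38, 0.276, 0.003], 0.83)]
sea tray_lip [([0.465, 0.301, 0.003], 0.92)]
tip tray_grip [([0.514, 0.308, 0.052], 0.66), ([0.502, -0.302, -0.0], 0.48)]
sea tray_grip [([0.465, 0.294, 0.009], 0.89)]
tip lid [([0.499, -0.302, -0.001], 0.7), ([0.45, 0.292, -0.001], 0.66), ([0.404, 0.302, 0.011], 0.66)]
sea lid [([0.51, -0.289, 0.004], 0.78), ([0.497, 0.277, 0.018], 0.74), ([0.692, -0.4, 0.067], 0.65)]
tip bush [([0.694, -0.139, -0.001], 0.65)]
sea bush [([0.699, -0.134, 0.012], 0.75)]
tip collar [([0.672, -0.005, 0.004], 0.5)]
sea collar [([0.673, -0.002, 0.017], 0.74)]
tip switch_base [([0.679, 0.152, -0.001], 0.81), ([0.669, 0.278, -0.003], 0.79)]
sea switch_base [([0.671, 0.286, 0.033], 0.93), ([0.678, 0.157, 0.022],
[... 4528 characters left out ...]
]
{'time': 3.6, 'q': array([-1.29652966e+00,  5.27506410e-01,  1.43268594e+00,  1.11454950e-05,
        1.18139635e+00, -1.78484143e-01]), 'joint_velocities': array([ 0.00023708,  0.00102191, -0.00047609, -0.00023752, -0.00053486,
       -0.00068395]), 'joint_torque': array([-1.33332713e-05, -4.40003335e+01, -1.76979840e+01,  6.34008483e-02,
        5.04773436e-02, -1.80122311e-05]), 'position': array([ 0.27343511, -0.56199755,  0.21894894]), 'tool_rot': array([9.74486798e-01, 2.24444828e-01, 5.24430463e-06, 1.72816760e-06]), 'ft_force': array([ 0.64128305, -0.10536964, -0.94258486]), 'moment': array([0.00978074, 0.01550476, 0.01916249]), 'grip_force': 0.0, 'grip_width': 0.08715680713554844}
```

View pics/scene0.png

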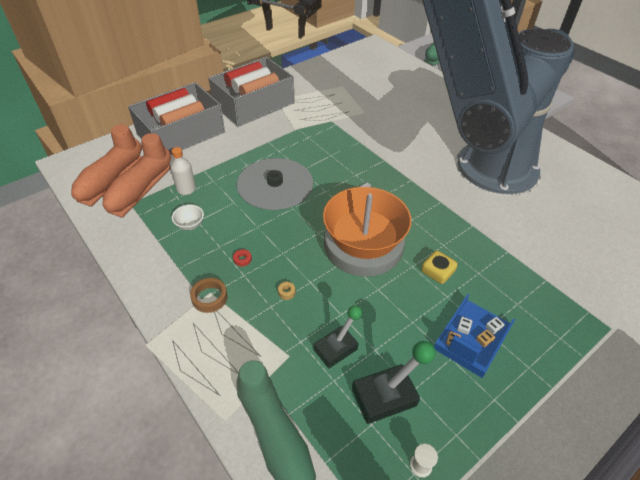

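View pics/side0.png

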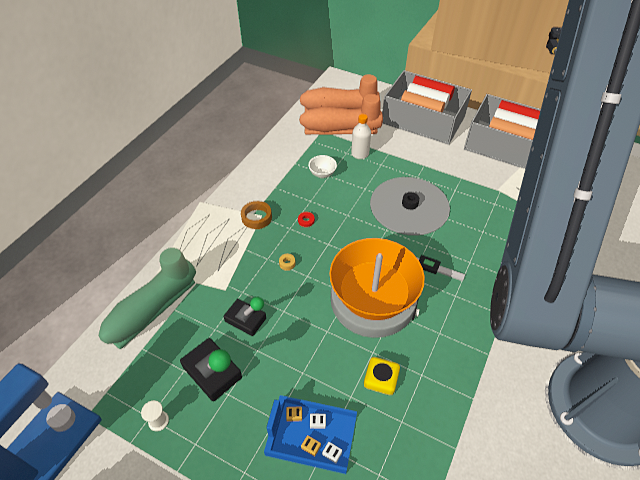

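```bash
cat >> h.py <<'E'
def tri(c1,p1,c2,p2):
    P=[c['mtx']@c['world_to_cam'][:3] for c in (c1,c2)]
    X=cv2.triangulatePoints(P[0],P[1],np.float64(p1).reshape(2,1),np.float64(p2).reshape(2,1))[:,0];return X[:3]/X[3]
def down(a):
    """tool down, tool y at heading a deg"""
    a=np.radians(a);y=np.array([np.cos(a),np.sin(a),0]);z=np.array([0,0,-1.]);return R.from_matrix(np.c_[np.cross(y,z),y,z])
E
python3 - <<'E'
from h import *
a=snap('scene');b=snap('side')
for n,p,q in[('big ball',(425,352),(219,361)),('small ball',(355,313),(257,304)),('post top',(368,196),(379,257)),('grip?',(510,320),(270,425))]:
    X=tri(a,p,b,q);print(n,X.round(4),pix(a,X).round(1),pix(b,X).round(1))
for h in(14,194): print(h,rel([.513,.310,.20],down(h)))
w=snap('wrist','w0.png');T=w['world_to_cam'];o=robot.get_obs();M=np.eye(4);M[:3,:3]=R.from_quat(o['tool_rot']).as_matrix();M[:3,3]=o['position'];print((T@M).round(3),w['mtx'])
E
```

```text
big ball [0.6185 0.2971 0.1319] [425. 352.] [219. 361.]
small ball [0.6387 0.1562 0.0922] [354.9 312.8] [256.9 304.2]
post top [ 0.4679 -0.0056  0.155 ] [368.3 196.6] [379.3 256.4]
grip? [0.4839 0.3519 0.1575] [511.4 321.9] [271.3 423. ]
14 (array([ 596.9, -679.3,   18.9]), array([  0. ,   0. , -78.1]))
194 (array([ 596.9, -679.3,   18.9]), array([  0. ,  -0. , 101.9]))
[[-0.002  1.    -0.001  0.   ]
 [-0.956 -0.002 -0.292  0.028]
 [-0.292  0.     0.956  0.182]
 [ 0.     0.     0.     1.   ]] [[384.23757713   0.         322.34422813]
 [  0.         384.23757713 242.41777709]
 [  0.           0.           1.        ]]
```

Request:
move_arm:
  series: "150 -170 5 0 0 -20;300 -340 10 0 0 -39;450 -510 10 0 0 -60;597 -679 19 0 0 -78;597 -679 19 0 0 -78;597 -679 19 0 0 -78;597 -679 19 0 0 -78;597 -679 19 0 0 -78"
  jaw: 0.4

```text
time: 4.42
position: [0.3622, -0.239, 0.2123]
tool_rot: [0.746, 0.666, 0.0, 0.0]
ft_force: [0.9, -0.5, -0.4]
grip_width: 0.0417
grip_force: 0.0
```

```bash
python3 -c "
from h import *
print(robot.get_obs()['position'],rel([.513,.310,.20],down(14)))"
```

```text
[ 0.36218748 -0.23895585  0.21233827] (array([562.4,  88.1,  12.2]), array([  0. ,   0. , -20.5]))
```

Request:
move_arm:
  series: "300 47 7 0 0 -20;300 47 7 0 0 -20;300 47 7 0 0 -20;300 47 7 0 0 -20;300 47 7 0 0 -20;300 47 7 0 0 -20;300 47 7 0 0 -20;300 47 7 0 0 -20"

```text
time: 5.08
position: [0.4449, 0.0564, 0.2054]
tool_rot: [0.619, 0.785, 0.001, 0.0]
ft_force: [-0.5, -0.0, 0.3]
grip_width: 0.0352
grip_force: 0.0
```

```bash
python3 -c "
from h import *
print(robot.get_obs()['position'],rel([.513,.310,.20],down(14)))"
```

```text
[0.44487589 0.05639717 0.20542853] (array([230.7, 125.4,   6. ]), array([ 0.1, -0.1, -0.5]))
```

Request:
move_arm:
  series: "226 123 5 0 0 0;226 123 5 0 0 0;226 123 5 0 0 0;226 123 5 0 0 0;226 123 5 0 0 0;226 123 5 0 0 0;226 123 5 0 0 0;226 123 5 0 0 0"

```text
time: 5.75
position: [0.5124, 0.3025, 0.1999]
tool_rot: [0.619, 0.785, 0.001, 0.0]
ft_force: [0.1, -0.6, 0.9]
grip_width: 0.0346
grip_force: 0.0
```

```bash
python3 - <<'E'
from h import *
print(robot.get_obs()['position'],rel([.513,.310,.20],down(14)))
w=snap('wrist');s=snap('scene');d=snap('side')
cv2.imwrite('pics/a1.png',np.vstack([cv2.resize(w['img'],(400,300)),cv2.resize(d['img'],(400,300))])[:,:,::-1])
cv2.imwrite('pics/a1.png',np.hstack([cv2.resize(w['img'],(400,300)),cv2.resize(s['img'][150:450,200:600],(400,300))])[:,:,::-1])
for c in(w,s,d):
    for t in('tray_grip','tray_lip','tray'): print(t,[(np.round(x['xyz'],4).tolist(),round(x['p'],2)) for x in robot.tip_of(c,t)[:2]])
E
```

```text
[0.51237494 0.3025238  0.19987286] (array([ 7.1,  2.4, -0.1]), array([ 0.1, -0. , -0.5]))
tray_grip [([0.5133, 0.3121, 0.0429], 0.62)]
tray_lip [([0.3863, 0.2732, 0.0018], 0.6)]
tray [([0.4436, 0.2926, 0.0025], 0.7)]
tray_grip [([0.5125, 0.3061, 0.0501], 0.95)]
tray_lip [([0.3813, 0.2802, 0.0043], 0.66)]
tray [([0.454, 0.2918, -0.002], 0.74), ([0.5018, -0.3032, -0.004], 0.61)]
tray_grip [([0.7029, 0.3982, 0.0008], 0.63), ([0.512, 0.3142, 0.045], 0.61)]
tray_lip [([0.3842, 0.2781, 0.0041], 0.97)]
tray [([0.4503, 0.2859, 0.0025], 0.94)]
```

View pics/a1.png

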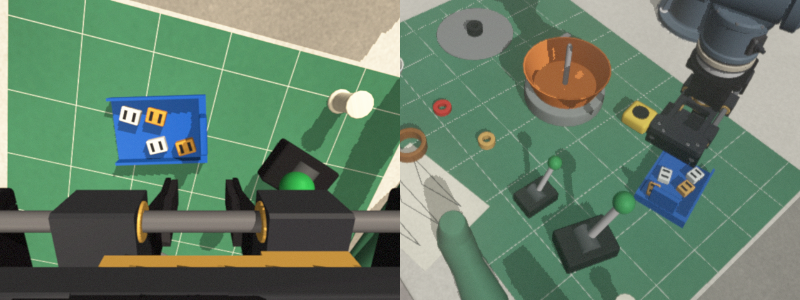

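```bash
python3 - <<'E'
from h import *
Rt=down(14.2)*R.from_euler('y',-18,degrees=True)
g=np.array([.5116,.316,.047]);z=Rt.as_matrix()[:,2]
for b in (.06,0): print(rel(g-z*(.003+b),Rt))
E
```

```text
(array([35.8,  3. , 93.4]), array([ -0.2, -18. ,  -1. ]))
(array([ 17.2,   3.3, 150.4]), array([ -0.2, -18. ,  -1. ]))
```

Request:
move_arm:
  series: "36 3 50 0 -18 -1;36 3 93 0 -18 -1;36 3 93 0 -18 -1;30 3 110 0 -18 -1;25 3 125 0 -18 -1;21 3 138 0 -18 -1;17 3 150 0 -18 -1;17 3 150 0 -18 -1"

```text
time: 7.02
position: [0.5096, 0.3155, 0.0476]
tool_rot: [0.606, 0.779, -0.099, 0.122]
ft_force: [-1.0, -0.7, -0.9]
grip_width: 0.0348
grip_force: 0.0
```

```bash
python3 - <<'E'
from h import *
Rt=down(14.2)*R.from_euler('y',-18,degrees=True)
g=np.array([.5116,.316,.047]);z=Rt.as_matrix()[:,2]
for b in (0,): print(rel(g-z*(.003+b),Rt))
print(robot.get_obs()['ft_force'])
w=snap('wrist');s=snap('side')
cv2.imwrite('pics/a2.png',np.hstack([cv2.resize(w['img'],(400,300)),cv2.resize(s['img'][240:480,160:480],(400,300))])[:,:,::-1])
E
```

```text
(array([ 0.1,  2.1, -2.4]), array([-0.4,  0.1,  0.1]))
[-1.00506962 -0.71827238 -0.85703525]
```

View pics/a2.png

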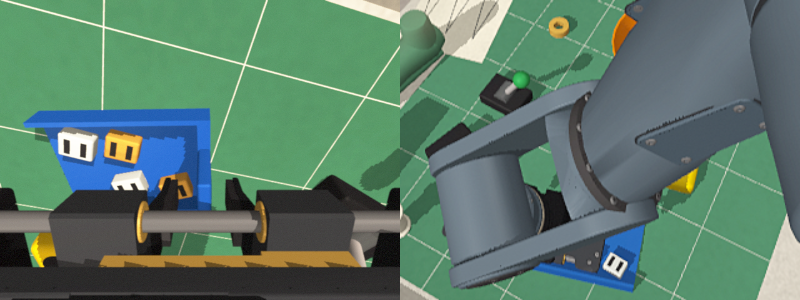

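Request:
move_arm:
  series: "0 1 -2 0 0 0;0 1 -2 0 0 0;0 1 -2 0 0 0;0 1 -2 0 0 0;0 1 -2 0 0 0;0 1 -2 0 0 0"
  jaw: 0
  newtons: 45

```text
time: 7.62
position: [0.5118, 0.3179, 0.0526]
tool_rot: [0.606, 0.78, -0.097, 0.123]
ft_force: [-1.0, 0.3, 3.0]
grip_width: 0.0092
grip_force: 45.0
```

```bash
cat > plan.py <<'E'
from h import *
o=robot.get_obs();Rg=R.from_quat(o['tool_rot']);pg=o['position']
a=np.radians(14.2);Rtray=R.from_euler('z',a)   # tray pose at grasp
G=pg+.003*Rg.as_matrix()[:,2]                  # grasp point, at tray local x=65,y~6,z~47
gl=np.array([.065,.006,.0465])
A=np.array([.468,-.0045])
def tool(lip,tilt):
    """TCP pose with tray lip (floor top) at lip, tilted by tilt deg"""
    Rn=Rtray*R.from_euler('y',-tilt,degrees=True) if tilt>=0 else None
    # x axis lifts when rotating by -tilt about y
    lipl=np.array([-.07,0,.004]);t=np.array(lip)-Rn.apply(lipl)
    Gn=t+Rn.apply(gl);Rt=Rn*Rtray.inv()*Rg
    return Gn-.003*Rt.as_matrix()[:,2],Rt,Rn.as_matrix()[:,0]
u=np.array([np.cos(a),np.sin(a)])
E
python3 - <<'E'
from plan import *
print(o['grip_width'],o['grip_force'],pg)
np.savez('grasp.npz',pg=pg,q=o['tool_rot'])
def show(n,lip,t):
    p,Rt,x=tool(lip,t);print(n,p.round(3),x.round(2),*rel(p,Rt))
show('up',[*(A*0+np.array([.383,.277])),.16],0)
show('over',[*(A+.05*u),.16],0)
show('t15',[*(A+.05*u),.125],15)
show('t32',[*(A+.05*u),.11],32)
E
```

```text
0.009226926456730941 44.988577365875244 [0.51181775 0.31788261 0.05262315]
up [0.512 0.317 0.205] [0.97 0.25 0.  ] [ -48.3   -0.3 -144.9] [0. 0. 0.]
over [0.646 0.048 0.205] [0.97 0.25 0.  ] [-327.7   62.9  -54.2] [0. 0. 0.]
t15 [0.63  0.044 0.204] [0.94 0.24 0.26] [-327.2   46.5  -52.6] [-14.3  -0.    4.6]
t32 [0.602 0.037 0.22 ] [0.82 0.21 0.53] [-332.2   18.3  -68. ] [-30.4  -0.    9.9]
```

Request:
move_arm:
  series: "-2 0 -7 0 0 0;-7 0 -22 0 0 0;-14 0 -44 0 0 0;-23 0 -68 0 0 0;-31 0 -93 0 0 0;-38 0 -116 0 0 0;-44 0 -133 0 0 0;-48 0 -145 0 0 0"

```text
time: 8.28
position: [0.5129, 0.3177, 0.2069]
tool_rot: [0.607, 0.78, -0.096, 0.123]
ft_force: [0.4, -0.2, -2.8]
grip_width: 0.0096
grip_force: 45.1
```

```bash
python3 - <<'E'
from h import *
s=snap('side','s3.png');sc=snap('scene')
cv2.imwrite('pics/a3.png',np.hstack([cv2.resize(s['img'],(400,300)),cv2.resize(sc['img'][150:450,240:640],(400,300))])[:,:,::-1])
E
```

```text
(no output)
```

View pics/a3.png

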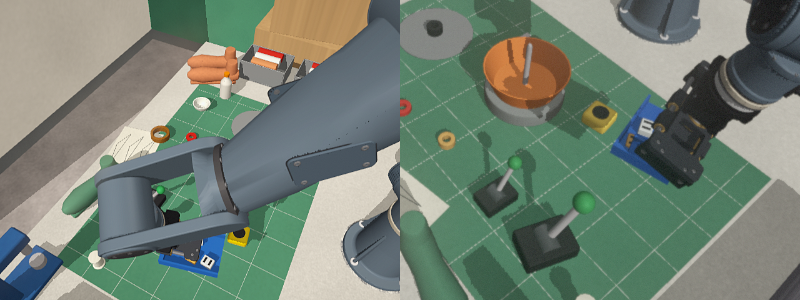

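Request:
move_arm:
  series: "-5 1 2 0 0 0;-14 3 5 0 0 0;-28 6 9 0 0 0;-46 10 15 0 0 0;-69 16 23 0 0 0;-95 22 31 0 0 0;-121 27 40 0 0 0;-147 33 48 0 0 0"

```text
time: 9.05
position: [0.5821, 0.1724, 0.2028]
tool_rot: [0.606, 0.78, -0.099, 0.122]
ft_force: [0.2, 0.2, -3.3]
grip_width: 0.0097
grip_force: 45.1
```

Request:
move_arm:
  series: "-26 6 8 0 0 0;-52 12 17 0 0 0;-75 17 25 0 0 0;-94 21 31 0 0 0;-109 25 35 0 0 0;-120 27 39 0 0 0;-127 29 41 0 0 0;-132 30 43 0 0 0"

```text
time: 9.72
position: [0.6455, 0.0467, 0.2034]
tool_rot: [0.607, 0.779, -0.098, 0.122]
ft_force: [0.3, 0.3, -2.6]
grip_width: 0.0093
grip_force: 45.0
```

```bash
sed -i "s/^o=robot.*/o=robot.get_obs();f=np.load('grasp.npz');Rg=R.from_quat(f['q']);pg=f['pg']/" plan.py
cat >> plan.py <<'E'
gl[2]=G[2]
def show(n,lip,t):
    p,Rt,x=tool(lip,t);print(n,p.round(3),x.round(2),*rel(p,Rt))
E
python3 - <<'E'
from plan import *
print(o['position'])
s=snap('side');sc=snap('scene')
cv2.imwrite('pics/a4.png',np.hstack([cv2.resize(s['img'],(400,300)),cv2.resize(sc['img'][100:400,200:600],(400,300))])[:,:,::-1])
for c in(s,sc):
  for t in('tray_lip','rim'): print(t,[(np.round(x['xyz'],4).tolist(),round(x['p'],2)) for x in robot.tip_of(c,t)[:2]])
for t,h in((0,.155),(6,.14),(12,.13),(18,.122),(24,.116),(32,.112)): show(t,[*(A+.05*u),h],t)
E
```

```text
[0.64545005 0.04671678 0.20338431]
tray_lip [([0.516, 0.0071, 0.1521], 0.68), ([0.6733, -0.0092, -0.0023], 0.57)]
rim [([0.4688, -0.0025, 0.0969], 0.63), ([0.5736, 0.0464, 0.1636], 0.53)]
tray_lip [([0.5159, 0.009, 0.1547], 0.76), ([0.6478, 0.0384, 0.202], 0.55)]
rim [([0.6877, -0.414, 0.0021], 0.63), ([0.4677, -0.0092, 0.0994], 0.57)]
0 [0.646 0.048 0.204] [0.97 0.25 0.  ] [-1.5  0.1  1. ] [-0.  -0.   0.1]
6 [0.64  0.046 0.202] [0.96 0.24 0.1 ] [-1.1 -5.7  2.1] [-5.7 -0.   1.9]
12 [0.633 0.044 0.206] [0.95 0.24 0.21] [ -2.  -12.9  -0.9] [-11.4  -0.1   3.8]
18 [0.625 0.042 0.21 ] [0.92 0.23 0.31] [ -3.4 -21.5  -5. ] [-17.1  -0.1   5.6]
24 [0.615 0.04  0.215] [0.89 0.22 0.41] [ -5.  -31.4 -10. ] [-22.8  -0.1   7.5]
32 [0.601 0.036 0.225] [0.82 0.21 0.53] [ -7.9 -46.2 -19. ] [-30.5  -0.1   9.9]
```

View pics/a4.png

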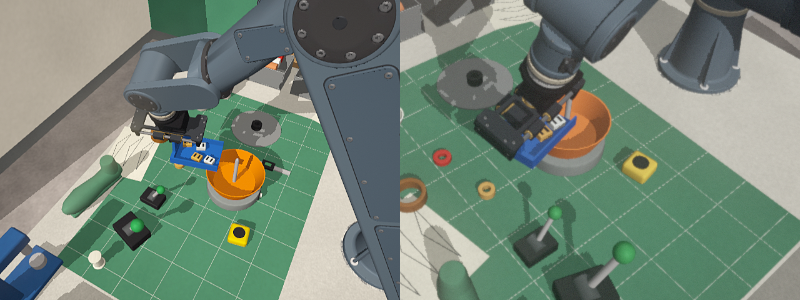

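Request:
move_arm:
  series: "-1 -6 2 -5.7 0 1.9;-2 -13 -1 -11.4 0 3.8;-3 -17 -3 -14.3 0 4.7;-3 -21 -5 -17.1 0 5.6;-4 -27 -7 -20 0 6.5;-5 -31 -10 -22.8 0 7.5;-5 -31 -10 -22.8 0 7.5;-5 -31 -10 -22.8 0 7.5"

```text
time: 10.68
position: [0.6152, 0.0395, 0.2156]
tool_rot: [0.619, 0.743, 0.066, 0.246]
ft_force: [0.7, 0.4, -2.4]
grip_width: 0.0092
grip_force: 45.0
```

```bash
python3 - <<'E'
from plan import *
show(32,[*(A+.05*u),.112],32)
show(38,[*(A+.05*u),.112],38)
s=snap('side');sc=snap('scene')
cv2.imwrite('pics/a5.png',np.hstack([cv2.resize(s['img'][180:360,240:480],(400,300)),cv2.resize(sc['img'][120:300,280:520],(400,300))])[:,:,::-1])
E
```

```text
32 [0.601 0.036 0.225] [0.82 0.21 0.53] [ -4.   -9.8 -13.8] [-7.7 -0.   2.5]
38 [0.589 0.033 0.233] [0.76 0.19 0.62] [ -8.  -17.5 -26. ] [-13.4  -0.    4.3]
```

View pics/a5.png

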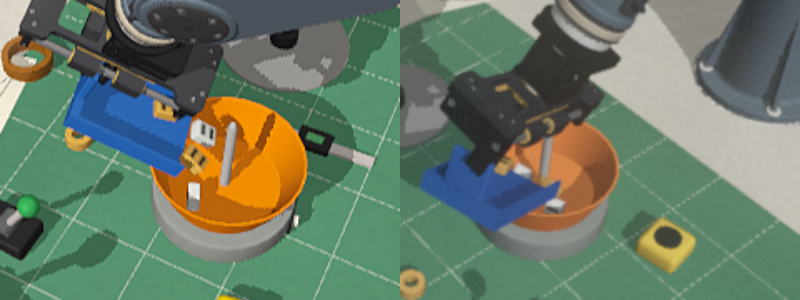

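Request:
move_arm:
  series: "-2 -5 -7 -4 0 1.2;-4 -10 -14 -7.7 0 2.5;-4 -10 -14 -7.7 0 2.5;-8 -17 -26 -13.4 0 4.3;-8 -17 -26 -13.4 0 4.3;-8 -17 -26 -13.4 0 4.3;-8 -17 -26 -13.4 0 4.3;-8 -17 -26 -13.4 0 4.3"

```text
time: 11.45
position: [0.5915, 0.0324, 0.2339]
tool_rot: [0.614, 0.706, 0.162, 0.315]
ft_force: [0.6, 0.2, -2.2]
grip_width: 0.0091
grip_force: 45.0
```

```bash
python3 - <<'E'
from plan import *
s=snap('side');sc=snap('scene')
cv2.imwrite('pics/a6.png',np.hstack([cv2.resize(s['img'][180:360,240:480],(400,300)),cv2.resize(sc['img'][120:300,280:520],(400,300))])[:,:,::-1])
show('back',[*(A+.05*u),.16],0)
p=f['pg'];print('home up',rel(p+[0,0,.15],Rg))
E
```

```text
back [0.646 0.048 0.209] [0.97 0.25 0.  ] [18.2 28.1 51.3] [ 36.3   0.1 -11.8]
home up (array([287.8, -25.4, -73. ]), array([ 36.3,   0.1, -11.8]))
```

View pics/a6.png

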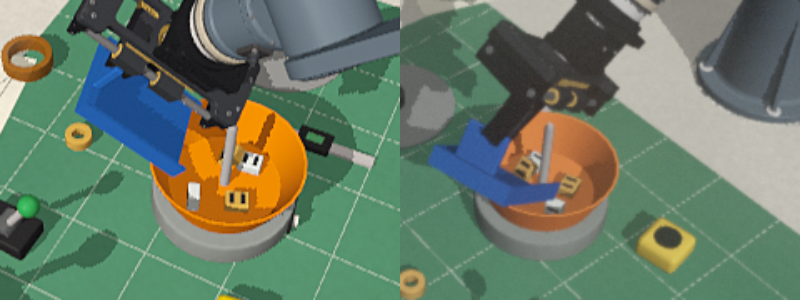

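Request:
move_arm:
  series: "3 5 0 6 0 -2;6 9 9 12 0 -4;9 14 26 18 0 -6;12 19 35 24 0 -8;15 23 43 30 0 -10;18 28 51 36.3 0 -11.8;18 28 51 36.3 0 -11.8;18 28 51 36.3 0 -11.8"

```text
time: 12.22
position: [0.649, 0.0497, 0.2088]
tool_rot: [0.606, 0.78, -0.096, 0.122]
ft_force: [1.4, -0.3, -2.0]
grip_width: 0.0095
grip_force: 45.0
```

```bash
python3 - <<'E'
from plan import *
print(o['position'])
p=f['pg'];print('home up',rel(p+[0,0,.15],Rg));print('home',rel(p,Rg))
E
```

```text
[0.64901233 0.0496595  0.20881008]
home up (array([281.6, -66.5, -84.3]), array([ 0. , -0.1,  0.1]))
home (array([327.7, -66.2,  58.5]), array([ 0. , -0.1,  0.1]))
```

Request:
move_arm:
  series: "28 -7 -8 0 0 0;64 -15 -19 0 0 0;102 -24 -30 0 0 0;140 -33 -42 0 0 0;178 -42 -53 0 0 0;216 -51 -64 0 0 0;252 -59 -75 0 0 0;282 -66 -84 0 0 0"

```text
time: 12.88
position: [0.5065, 0.321, 0.2009]
tool_rot: [0.606, 0.781, -0.097, 0.121]
ft_force: [0.9, 0.5, -1.8]
grip_width: 0.0093
grip_force: 45.0
```

Request:
move_arm:
  series: "0 0 0 0 0 0;0 0 0 0 0 0;5 0 16 0 0 0;13 0 41 0 0 0;22 0 68 0 0 0;31 0 95 0 0 0;37 0 115 0 0 0;40 0 124 0 0 0"

```text
time: 13.55
position: [0.5064, 0.3147, 0.0675]
tool_rot: [0.607, 0.779, -0.1, 0.121]
ft_force: [-0.7, -0.2, -2.3]
grip_width: 0.0094
grip_force: 45.0
```

```bash
python3 - <<'E'
from plan import *
print(o['position'],o['ft_force'])
p=f['pg'];print('home',rel(p,Rg))
E
```

```text
[0.50639182 0.31467985 0.06752298] [-0.74173501 -0.17051687 -2.32825615]
home (array([ 6.3,  6.2, 13.6]), array([-0.4,  0. , -0. ]))
```

Request:
move_arm:
  series: "2 1 5 0 0 0;3 2 9 0 0 0;4 2 12 0 0 0;4 2 13.5 0 0 0;4 2 14 0 0 0;4 2 14 0 0 0"

```text
time: 14.05
position: [0.5093, 0.3166, 0.0569]
tool_rot: [0.607, 0.779, -0.097, 0.122]
ft_force: [-0.6, -0.5, -1.2]
grip_width: 0.0096
grip_force: 45.0
```

```bash
python3 - <<'E'
from plan import *
print(o['position'],o['ft_force'],o['moment'])
p=f['pg'];print('home',rel(p,Rg))
E
```

```text
[0.50927456 0.31656218 0.05691417] [-0.56559341 -0.45404005 -1.18559267] [ 0.27902364 -0.11763795 -0.03830633]
home (array([1.9, 2.8, 3.9]), array([-0., -0., -0.]))
```

Request:
move_arm:
  series: "1 0 2 0 0 0;1 0 4 0 0 0;1 0 4 0 0 0;1 0 4 0 0 0"

```text
time: 14.38
position: [0.5094, 0.3165, 0.0526]
tool_rot: [0.606, 0.78, -0.097, 0.122]
ft_force: [-0.1, 0.9, 1.9]
grip_width: 0.0096
grip_force: 45.0
```

Request:
move_arm:
  series: "0 0 0 0 0 0;0 0 0 0 0 0;0 0 0 0 0 0;0 0 0 0 0 0"
  jaw: 0.4

```text
time: 14.72
position: [0.5087, 0.3158, 0.0518]
tool_rot: [0.606, 0.78, -0.098, 0.122]
ft_force: [0.2, 1.1, -0.3]
grip_width: 0.0286
grip_force: 0.0
```

Request:
move_arm:
  series: "0 0 -20 0 0 0;0 0 -50 0 0 0;0 0 -90 0 0 0;0 0 -130 0 0 0;0 0 -150 0 0 0;0 0 -150 0 0 0"

```text
time: 15.22
position: [0.5007, 0.3643, 0.2003]
tool_rot: [0.607, 0.78, -0.092, 0.124]
ft_force: [0.6, 0.2, 1.3]
grip_width: 0.0346
grip_force: 0.0
```

```bash
python3 - <<'E'
from h import *
o=robot.get_obs();print(o['position'],o['grip_width'])
w=snap('wrist');sc=snap('scene');s=snap('side')
cv2.imwrite('pics/a7.png',np.vstack([np.hstack([cv2.resize(w['img'],(400,300)),cv2.resize(s['img'][180:360,240:480],(400,300))]),np.hstack([cv2.resize(sc['img'][120:300,280:520],(400,300)),cv2.resize(sc['img'][250:430,400:640],(400,300))])])[:,:,::-1])
for c in(sc,s):
  for t in('buckle0','tray','lid','bush','collar'): print(t,[(np.round(x['xyz'],3).tolist(),round(x['p'],2)) for x in robot.tip_of(c,t)[:6]if x['p']>.3])
for h in(14.2+60,14.2-60,90,-90): print(h,rel([.45,.05,.26],down(h)),rel([.501,-.2985,.2],down(h)))
E
```

```text
[0.50065162 0.36432247 0.20029668] 0.03459686553015455
buckle0 [([0.476, -0.032, 0.063], 0.63), ([0.451, -0.046, 0.056], 0.59), ([0.488, 0.035, 0.062], 0.56), ([0.443, 0.016, 0.054], 0.44)]
tray [([0.449, 0.294, -0.002], 0.69), ([0.444, 0.018, 0.056], 0.31)]
lid [([0.502, -0.304, -0.002], 0.96), ([0.381, 0.145, 0.003], 0.33)]
bush [([0.698, -0.137, -0.001], 0.72)]
collar [([0.67, -0.007, 0.001], 0.5), ([0.69, -0.415, 0.004], 0.37), ([0.741, -0.301, -0.001], 0.37)]
buckle0 []
tray [([0.446, 0.291, 0.004], 0.87), ([0.687, -0.415, 0.006], 0.32)]
lid [([0.503, -0.295, 0.002], 0.58)]
bush [([0.702, -0.14, -0.0], 0.77)]
collar [([0.674, -0.01, -0.003], 0.48)]
74.2 (array([-295.7, -123.1,   27.7]), array([ -9.7,  16.2, -59.5])) (array([-610.2, -158.7,  193.3]), array([ -9.7,  16.2, -59.5]))
-45.8 (array([-295.7, -123.1,   27.7]), array([ 9.2, 16.5, 59.5])) (array([-610.2, -158.7,  193.3]), array([ 9.2, 16.5, 59.5]))
90 (array([-295.7, -123.1,   27.7]), array([-12.2,  15.1, -75.1])) (array([-610.2, -158.7,  193.3]), array([-12.2,  15.1, -75.1]))
-90 (array([-295.7, -123.1,   27.7]), array([ 16.2,  13. , 103.3])) (array([-610.2, -158.7,  193.3]), array([ 16.2,  13. , 103.3]))
```

View pics/a7.png

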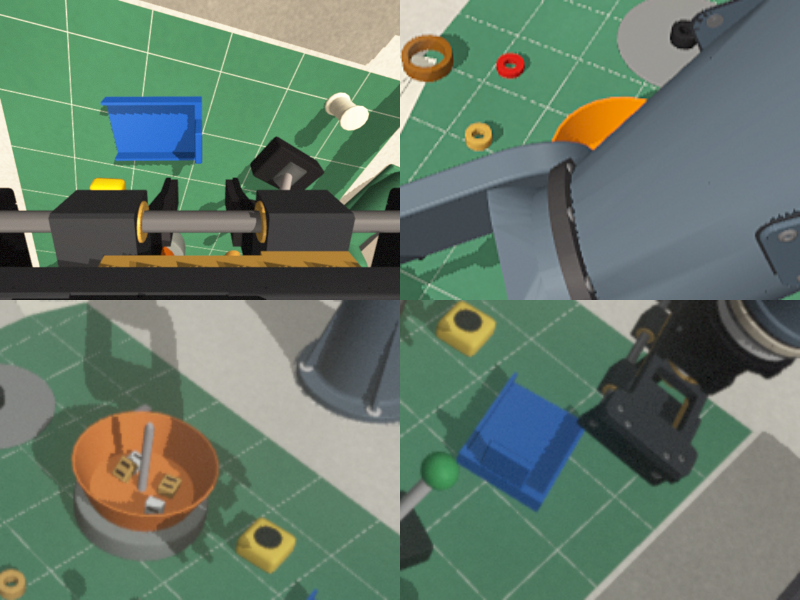

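Request:
move_arm:
  series: "-305 -80 80 9 16.5 59.5;-305 -80 80 9 16.5 59.5;-305 -80 80 9 16.5 59.5;-305 -80 80 9 16.5 59.5;-305 -80 80 9 16.5 59.5;-305 -80 80 9 16.5 59.5;-305 -80 80 9 16.5 59.5;-305 -80 80 9 16.5 59.5"
  jaw: 1

```text
time: 16.53
position: [0.4979, 0.0337, 0.2138]
tool_rot: [0.911, 0.413, -0.006, 0.011]
ft_force: [-0.2, 0.2, -0.2]
grip_width: 0.08
grip_force: 0.0
```

```bash
python3 - <<'E'
from h import *
o=robot.get_obs();print(o['position'],o['q'].round(2))
print(rel([.502,-.299,.2],down(-45.8)))
E
```

```text
[0.49793698 0.03367907 0.2137656 ] [-0.14  0.37  1.75 -0.03  1.03  0.6 ]
(array([-247. ,  222.2,   22.2]), array([0.9, 1.1, 4.5]))
```

Request:
move_arm:
  series: "-240 218 12 1 1 4.5;-240 218 12 1 1 4.5;-240 218 12 1 1 4.5;-240 218 12 1 1 4.5;-240 218 12 1 1 4.5;-240 218 12 1 1 4.5;-240 218 12 1 1 4.5;-240 218 12 1 1 4.5"

```text
time: 17.2
position: [0.5053, -0.2917, 0.2099]
tool_rot: [0.926, 0.379, -0.002, 0.001]
ft_force: [0.8, -0.1, 0.4]
grip_width: 0.0872
grip_force: 0.0
```

```bash
python3 - <<'E'
from h import *
o=robot.get_obs();print(o['position'],o['q'].round(2))
w=snap('wrist','w8.png')
for t in('lid',): print(t,[(np.round(x['xyz'],4).tolist(),round(x['p'],2)) for x in robot.tip_of(w,t)[:3]])
print(pix(w,[.502,-.299,.028]))
# hub: dark blob
E
```

```text
[ 0.50531981 -0.29166562  0.2098613 ] [-0.71  0.48  1.55 -0.01  1.11  0.08]
lid [([0.5052, -0.3003, 0.001], 0.67)]
[326.0183806 222.1234762]
```

View pics/w8.png

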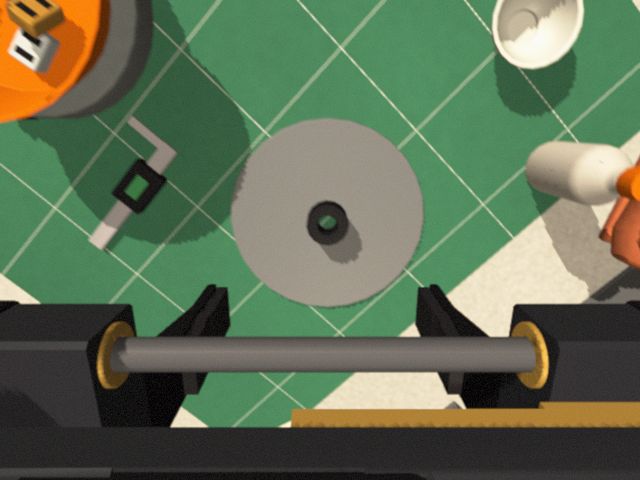

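```bash
python3 - <<'E'
from h import *
w=robot.camera('wrist');print(ray(w,327,221,.028))
print(rel([.5022,-.299,.06],down(-45.8)))
E
```

```text
[ 0.5044289  -0.30211956  0.028     ]
(array([ -7.3,   3.7, 149.6]), array([-0. ,  0.2,  0.2]))
```

Request:
move_arm:
  series: "-7 4 35 0 0 0;-7 4 75 0 0 0;-7 4 110 0 0 0;-7 4 135 0 0 0;-7 4 150 0 0 0;-7 4 150 0 0 0;-7 4 150 0 0 0"

```text
time: 17.93
position: [0.5023, -0.2943, 0.0592]
tool_rot: [0.925, 0.38, -0.003, -0.001]
ft_force: [0.6, -0.0, 0.5]
grip_width: 0.087
grip_force: 0.0
```

```bash
python3 - <<'E'
from h import *
print(robot.get_obs()['position'],rel([.5023,-.2992,.030],down(-45.8)))
E
```

```text
[ 0.50226564 -0.29428187  0.05919226] (array([-3.3,  3.7, 29.2]), array([-0.3,  0.2,  0.5]))
```

Request:
move_arm:
  series: "-3 4 15 0 0 0;-3 4 25 0 0 0;-3 4 29 0 0 0;-3 4 29 0 0 0"

```text
time: 18.27
position: [0.5029, -0.3003, 0.0307]
tool_rot: [0.925, 0.38, -0.002, -0.001]
ft_force: [-0.1, 0.6, 0.7]
grip_width: 0.0871
grip_force: 0.0
```

Request:
move_arm:
  series: "0 0 0 0 0 0;0 0 0 0 0 0;0 0 0 0 0 0;0 0 0 0 0 0;0 0 0 0 0 0;0 0 0 0 0 0"
  jaw: 0
  newtons: 35

```text
time: 18.77
position: [0.5033, -0.301, 0.0309]
tool_rot: [0.925, 0.379, -0.002, 0.0]
ft_force: [-1.1, 0.3, 0.3]
grip_width: 0.055
grip_force: 0.0
```

```bash
python3 - <<'E'
from h import *
o=robot.get_obs();print(o['position'],o['ft_force'],o['grip_width'],o['grip_force'])
print(rel([.5023,-.2992,.030],down(-45.8)))
E
```

```text
[ 0.50326115 -0.30103713  0.03089976] [-1.12021843  0.30505285  0.31196509] 0.055043218913108774 0.0
(array([ 0.6, -2. ,  0.9]), array([-0.1,  0.2,  0.4]))
```

Continue closing, then lift.

Request:
move_arm:
  series: "0 0 0 0 0 0;0 0 0 0 0 0;0 0 0 0 0 0;0 0 0 0 0 0;0 0 0 0 0 0"

```text
time: 19.18
position: [0.5032, -0.301, 0.0306]
tool_rot: [0.925, 0.379, -0.002, -0.0]
ft_force: [-0.3, 0.3, 0.3]
grip_width: 0.0213
grip_force: 0.0
```

Request:
move_arm:
  series: "0 0 -15 0 0 0;0 0 -45 0 0 0;0 0 -80 0 0 0;0 0 -115 0 0 0;0 0 -150 0 0 0;0 0 -175 0 0 0;0 0 -185 0 0 0;0 0 -185 0 0 0"

```text
time: 19.85
position: [0.5053, -0.3017, 0.2184]
tool_rot: [0.925, 0.38, -0.001, 0.003]
ft_force: [0.2, -0.8, -0.4]
grip_width: 0.0003
grip_force: 0.0
```

```bash
python3 - <<'E'
from h import *
o=robot.get_obs();print(o['position'],o['ft_force'],o['grip_width'],o['grip_force'])
print(rel([.468,-.0045,.215],down(-45.8)))
s=snap('side');sc=snap('scene')
for c in(s,sc):
  for t in('lid','rim'): print(t,[(np.round(x['xyz'],4).tolist(),round(x['p'],2)) for x in robot.tip_of(c,t)[:3]])
E
```

```text
[ 0.50528629 -0.3017306   0.21844462] [ 0.18398143 -0.75730545 -0.44276018] 0.000313723621357795 0.0
(array([ 182.2, -237.8,    1.8]), array([0.2, 0.2, 0.4]))
lid [([0.4905, 0.0401, 0.0627], 0.75), ([0.5027, -0.2981, 0.001], 0.69), ([0.8073, -0.0952, -0.0015], 0.39)]
rim [([0.47, -0.0017, 0.096], 0.61), ([0.6981, -0.1392, 0.0011], 0.4)]
lid [([0.5012, -0.2996, -0.0021], 0.9), ([0.3788, 0.2789, 0.0072], 0.41)]
rim [([0.4708, -0.0084, 0.0979], 0.96)]
```

```bash
python3 - <<'E'
from h import *
w=snap('wrist');s=snap('side')
cv2.imwrite('pics/a9.png',np.hstack([cv2.resize(w['img'],(400,300)),cv2.resize(s['img'][130:310,320:560],(400,300))])[:,:,::-1])
print([(np.round(x['xyz'],4).tolist(),round(x['p'],2)) for x in robot.tip_of(w,'lid')[:3]],pix(w,[.502,-.299,.028]),pix(w,[.502,-.299,.005]))
E
```

```text
[([0.5033, -0.2992, -0.0044], 0.86)] [322.72442251 213.53233441] [322.83802119 208.31572384]
```

View pics/a9.png

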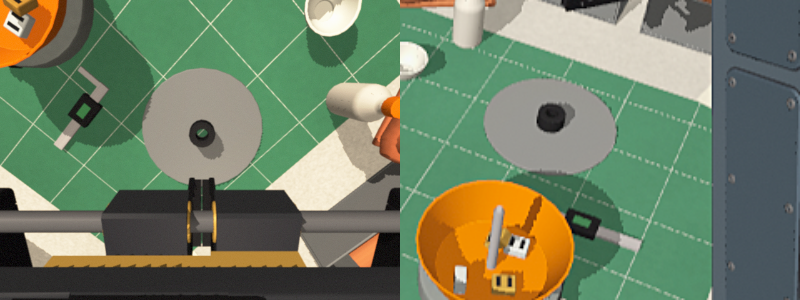

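Request:
move_arm:
  series: "2 0 40 0 0 0;2 0 80 0 0 0;2 0 120 0 0 0;2 0 145 0 0 0;2 0 152 0 0 0;2 0 152 0 0 0;2 0 152 0 0 0"

```text
time: 20.88
position: [0.5054, -0.3, 0.0642]
tool_rot: [0.925, 0.379, -0.002, 0.0]
ft_force: [0.2, -0.2, -0.3]
grip_width: 0.0005
grip_force: 0.0
```

```bash
python3 - <<'E'
from h import *
o=robot.get_obs();print(o['position'],o['ft_force'])
tip=o['position']+.022*R.from_quat(o['tool_rot']).as_matrix()[:,2];hub=[.502,-.299,.028]
ims=[]
for n in('side','scene','wrist'):
    c=snap(n);im=c['img'][:,:,::-1].copy();a=pix(c,tip);b=pix(c,hub);print(n,a,b)
    m=((a+b)/2).astype(int);x0=max(0,min(640-100,m[0]-50));y0=max(0,min(480-100,m[1]-50))
    k=cv2.resize(im[y0:y0+100,x0:x0+100],(400,400),interpolation=cv2.INTER_CUBIC)
    if n=='wrist': k=cv2.resize(im,(400,300));k=cv2.copyMakeBorder(k,0,100,0,0,0);x0=y0=0;s=.625
    else: s=4
    cv2.circle(k,tuple(((a-[x0,y0])*s).astype(int)),4,(0,0,255),1);cv2.circle(k,tuple(((b-[x0,y0])*s).astype(int)),4,(255,0,255),1)
    ims.append(k)
cv2.imwrite('pics/a10.png',cv2.resize(np.hstack(ims[:2]),(800,400)))
E
```

```text
[ 0.50535625 -0.30002368  0.06415795] [ 0.17823455 -0.22598284 -0.34622671]
side [410.32072952 192.32611816] [410.62837802 197.2896101 ]
scene [271.84636264 170.93682202] [273.52337144 175.06344871]
wrist [321.36332759 282.22416608] [315.96559388 274.96845634]
```

View pics/a10.png

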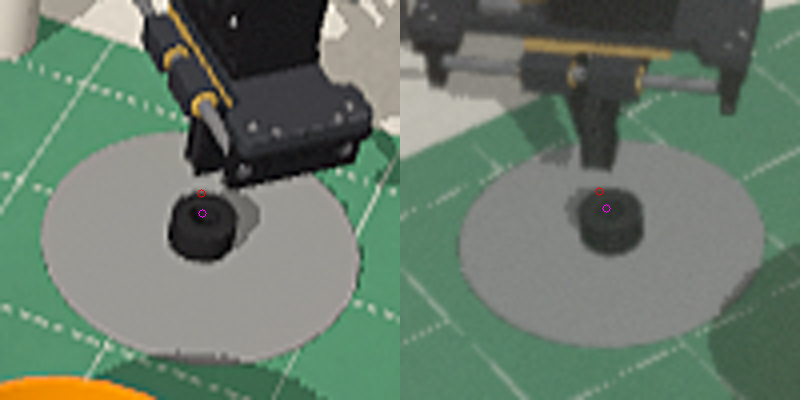

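Request:
move_arm:
  series: "-1 -2 0 0 0 0;-1 -2 0 0 0 0;-1 -2 0 0 0 0;-1 -2 0 0 0 0;-1 -2 5 0 0 0;-1 -2 10 0 0 0;-1 -2 15 0 0 0;-1 -2 20 0 0 0"
  jaw: 0.75

```text
time: 21.7
position: [0.5023, -0.2986, 0.0428]
tool_rot: [0.925, 0.379, -0.002, -0.0]
ft_force: [0.3, -0.1, 0.3]
grip_width: 0.0454
grip_force: 0.0
```

Request:
move_arm:
  series: "0 0 5 0 0 0;0 0 10 0 0 0;0 0 15 0 0 0;0 0 18 0 0 0;0 0 21 0 0 0;0 0 23 0 0 0;0 0 23 0 0 0;0 0 23 0 0 0"

```text
time: 22.37
position: [0.5025, -0.2989, 0.0207]
tool_rot: [0.925, 0.379, -0.002, -0.0]
ft_force: [0.8, -0.0, -0.4]
grip_width: 0.0653
grip_force: 0.0
```

```bash
python3 - <<'E'
from h import *
o=robot.get_obs();print(o['position'],o['ft_force'],o['grip_width'])
print(rel([.5023,-.2992,.016],down(-45.8)))
E
```

```text
[ 0.5024844  -0.29886501  0.02067921] [ 0.82000078 -0.0210293  -0.44438593] 0.06526044805824581
(array([-0.3,  0.1,  4.7]), array([-0.1,  0.2,  0.4]))
```

Request:
move_arm:
  series: "0 0 2 0 0 0;0 0 4 0 0 0;0 0 5 0 0 0;0 0 5 0 0 0"

```text
time: 22.7
position: [0.5023, -0.2987, 0.0155]
tool_rot: [0.925, 0.379, -0.002, -0.0]
ft_force: [0.1, 0.7, 0.3]
grip_width: 0.0652
grip_force: 0.0
```

Request:
move_arm:
  series: "0 0 0 0 0 0;0 0 0 0 0 0;0 0 0 0 0 0;0 0 0 0 0 0;0 0 0 0 0 0;0 0 0 0 0 0"
  jaw: 0
  newtons: 35

```text
time: 23.2
position: [0.5025, -0.299, 0.0158]
tool_rot: [0.925, 0.38, -0.002, 0.0]
ft_force: [-0.1, 0.4, 0.2]
grip_width: 0.0384
grip_force: 35.0
```

Request:
move_arm:
  series: "0 0 -10 0 0 0;0 0 -30 0 0 0;0 0 -60 0 0 0;0 0 -95 0 0 0;0 0 -130 0 0 0;0 0 -160 0 0 0;0 0 -182 0 0 0;0 0 -192 0 0 0"

```text
time: 23.87
position: [0.5045, -0.2995, 0.2119]
tool_rot: [0.925, 0.38, -0.001, 0.003]
ft_force: [1.1, -0.2, -1.2]
grip_width: 0.0385
grip_force: 35.0
```

```bash
cat > fit.py <<'E'
from h import *
from scipy.optimize import minimize
def circ(x,y,z,r): a=np.linspace(0,2*np.pi,72);return np.c_[x+r*np.cos(a),y+r*np.sin(a),np.full(72,z)]
def hullmask(pts):
    m=np.zeros((480*4,640*4),np.uint8);cv2.fillConvexPoly(m,cv2.convexHull((np.float32(pts)*4).round().astype(np.int32)),1);return m
def bowl(c):
    hsv=cv2.cvtColor(c['img'],cv2.COLOR_RGB2HSV)
    m=cv2.inRange(hsv,(6,170,90),(22,255,255))
    p0=pix(c,[.468,-.005,.08]);n,l,st,ce=cv2.connectedComponentsWithStats(m)
    i=1+np.argmax([s[4] if np.hypot(*(q-p0))<60 else 0 for s,q in zip(st[1:],ce[1:])])
    pts=np.argwhere(l==i)[:,::-1];h=hullmask(pts)
    def cost(v):
        P=np.vstack([circ(v[0],v[1],.1,.092),circ(v[0],v[1],.049,.068)]);q=hullmask([pix(c,p) for p in P]);return (h^q).sum()/(h|q).sum()
    r=minimize(cost,[.468,-.005],method='Nelder-Mead',options=dict(initial_simplex=[[.468,-.005],[.474,-.005],[.468,.001]],xatol=2e-4,fatol=1e-4));return r.x,r.fun
E
python3 - <<'E'
from fit import *
o=robot.get_obs();print(o['position'],o['ft_force'],o['grip_width'],o['grip_force'])
for n in('side','scene'):
    c=snap(n,n+'L.png');print(n,bowl(c),[(np.round(x['xyz'],4).tolist(),round(x['p'],2)) for x in robot.tip_of(c,'lid')[:2]])
E
```

```text
[ 0.50449047 -0.29946407  0.21193932] [ 1.13077484 -0.21102704 -1.1932382 ] 0.03853279585465426 34.99905643053353
side (array([ 0.46759981, -0.00360018]), np.float64(0.018395307382995482)) [([0.5043, -0.2971, 0.1966], 0.74)]
scene (array([ 0.47654314, -0.08342559]), np.float64(0.8269778435951473)) [([0.5019, -0.3005, 0.1925], 0.94), ([0.3768, 0.2792, 0.0046], 0.29)]
```

```bash
python3 - <<'E'
from h import *
print(rel([.468,-.0045,.212],down(-45.8)))
E
```

```text
(array([ 181.5, -233. ,   -5.2]), array([-0.2,  0.2,  0.4]))
```

Request:
move_arm:
  series: "14 -18 0 0 0 0;36 -47 0 0 0 0;61 -78 -1 0 0 0;87 -111 -2 0 0 0;112 -144 -3 0 0 0;138 -177 -4 0 0 0;162 -208 -5 0 0 0;181 -233 -5 0 0 0"

```text
time: 24.73
position: [0.4658, -0.0025, 0.2104]
tool_rot: [0.925, 0.38, -0.004, -0.002]
ft_force: [0.5, -0.4, -1.6]
grip_width: 0.0386
grip_force: 35.0
```

Request:
move_arm:
  series: "0 0 0 0 0 0;0 0 0 0 0 0;0 0 0 0 0 0"

```text
time: 24.98
position: [0.4681, -0.0058, 0.2112]
tool_rot: [0.925, 0.38, -0.003, -0.001]
ft_force: [0.4, -0.3, -2.6]
grip_width: 0.0385
grip_force: 35.0
```

```bash
python3 - <<'E'
from fit import *
o=robot.get_obs();print(o['position'],o['ft_force'])
print(rel([.468,-.0045,.19],down(-45.8)))
for n in('side','scene'):
    c=snap(n,n+'M.png');print(n,[(t,np.round(x['xyz'],4).tolist(),round(x['p'],2)) for t in('lid','rim') for x in robot.tip_of(c,t)[:2]])
    try: print(bowl(c))
    except Exception as e: print(e)
E
```

```text
[ 0.4681279  -0.00575261  0.21116574] [ 0.39799719 -0.32747616 -2.61638687]
(array([ 0.9, -0.9, 21.2]), array([-0.2,  0.3,  0.4]))
side [('lid', [0.4698, -0.0052, 0.1965], 0.81), ('rim', [0.4722, -0.0037, 0.095], 0.79), ('rim', [0.3787, 0.2762, 0.0006], 0.42)]
(array([ 0.46801132, -0.0022715 ]), np.float64(0.33121939555241353))
scene [('lid', [0.4684, -0.0121, 0.1968], 0.64), ('lid', [0.4527, -0.0432, 0.0559], 0.63), ('rim', [0.4659, -0.0092, 0.0981], 0.77), ('rim', [0.5102, 0.304, 0.05], 0.38)]
(array([ 0.47599159, -0.09898659]), np.float64(0.9134958641706574))
```

Request:
move_arm:
  series: "1 -1 8 0 0 0;1 -1 16 0 0 0;1 -1 23 0 0 0;1 -1 30 0 0 0;1 -1 35 0 0 0;1 -1 40 0 0 0;1 -1 44 0 0 0;1 -1 48 0 0 0"

```text
time: 25.95
position: [0.4684, -0.0042, 0.1639]
tool_rot: [0.925, 0.38, -0.002, -0.0]
ft_force: [-0.9, 0.1, -1.7]
grip_width: 0.0383
grip_force: 35.0
```

```bash
python3 - <<'E'
from h import *
o=robot.get_obs();print(o['position'],o['ft_force'],o['moment'],R.from_quat(o['tool_rot']).as_matrix()[:,2])
print(rel([.468,-.0045,.118],down(-45.8)))
E
```

```text
[ 0.46837237 -0.00419017  0.16389337] [-0.88309735  0.05475547 -1.72594149] [-0.012007   -0.01470703  0.05035516] [-0.00442522 -0.00150478 -0.99998908]
(array([-0.3,  0.1, 45.9]), array([-0.1,  0.2,  0.4]))
```

Request:
move_arm:
  series: "0 0 8 0 0 0;0 0 16 0 0 0;0 0 24 0 0 0;0 0 31 0 0 0;0 0 37 0 0 0;0 0 41 0 0 0;0 0 44 0 0 0;0 0 44 0 0 0"

```text
time: 26.62
position: [0.4678, -0.0042, 0.1197]
tool_rot: [0.925, 0.379, -0.003, -0.0]
ft_force: [0.0, -0.4, -2.3]
grip_width: 0.0385
grip_force: 35.0
```

```bash
python3 - <<'E'
from h import *
o=robot.get_obs();print(o['position'],o['ft_force'],o['moment'],o['grip_width'])
for n in('side','scene'):
    c=snap(n,n+'N.png');print(n,[(t,np.round(x['xyz'],4).tolist(),round(x['p'],2)) for t in('lid',) for x in robot.tip_of(c,t)[:2]])
E
```

```text
[ 0.46784263 -0.00422231  0.11974941] [ 0.04566442 -0.3586877  -2.25863282] [-0.0265129  -0.02912757  0.01633107] 0.03847989335161375
side [('lid', [0.4678, -0.0013, 0.1029], 0.59)]
scene [('lid', [0.4688, -0.009, 0.1015], 0.65), ('lid', [0.6878, -0.4143, 0.0015], 0.51)]
```

Lower 2 mm steps to contact, then release.

Request:
move_arm:
  series: "0 0 1 0 0 0;0 0 2 0 0 0;0 0 3 0 0 0;0 0 3 0 0 0"

```text
time: 27.15
position: [0.468, -0.0043, 0.1173]
tool_rot: [0.925, 0.379, -0.002, -0.0]
ft_force: [-0.5, 0.1, -1.0]
grip_width: 0.0384
grip_force: 35.0
```

Request:
move_arm:
  series: "0 0 0 0 0 0;0 0 0 0 0 0;0 0 0 0 0 0;0 0 0 0 0 0;0 0 0 0 0 0"
  jaw: 0.75

```text
time: 27.57
position: [0.4683, -0.0043, 0.1175]
tool_rot: [0.925, 0.38, -0.002, 0.0]
ft_force: [0.1, 1.3, 0.7]
grip_width: 0.0618
grip_force: 0.0
```

Request:
move_arm:
  series: "0 0 -15 0 0 0;0 0 -45 0 0 0;0 0 -85 0 0 0;0 0 -100 0 0 0;0 0 -100 0 0 0"

```text
time: 27.98
position: [0.4715, -0.0047, 0.2213]
tool_rot: [0.925, 0.38, 0.002, 0.003]
ft_force: [0.4, 0.0, -0.2]
grip_width: 0.0655
grip_force: 0.0
```

```bash
python3 - <<'E'
from h import *
o=robot.get_obs();print(o['position'],o['ft_force'],o['q'].round(2))
for n in('side','scene'):
    c=snap(n,n+'O.png');print(n,[(t,np.round(x['xyz'],4).tolist(),round(x['p'],2)) for t in('lid','bush','collar') for x in robot.tip_of(c,t)[:2]])
print(rel([.699,-.139,.2],down(-60)))
print(rel([.699,-.139,.2],down(-45.8)))
E
```

```text
[ 0.47148556 -0.00474703  0.22131818] [ 0.44774282  0.01813825 -0.19638791] [-0.25  0.32  1.81 -0.    1.01  0.55]
side [('lid', [0.4687, -0.0025, 0.1018], 0.68), ('lid', [0.6761, -0.0101, -0.0025], 0.6), ('bush', [0.701, -0.1384, -0.0017], 0.67), ('bush', [0.7423, -0.2983, 0.0013], 0.16), ('collar', [0.6745, -0.0086, 0.0003], 0.6)]
scene [('lid', [0.4693, -0.0065, 0.0968], 0.62), ('bush', [0.6962, -0.1405, -0.0005], 0.5), ('collar', [0.6715, -0.0069, -0.0007], 0.52)]
(array([ 69.9, 258.5,  14.7]), array([-0.2,  0.3, 14.6]))
(array([ 69.9, 258.5,  14.7]), array([-0.2,  0.3,  0.4]))
```

Request:
move_arm:
  series: "10 38 0 0 0 0;20 76 5 0 0 0;30 114 10 0 0 0;40 152 15 0 0 0;51 190 15 0 0 0;60 225 15 0 0 0;69 256 15 0 0 0;69 256 15 0 0 0"

```text
time: 29.05
position: [0.7023, -0.1422, 0.1996]
tool_rot: [0.926, 0.378, -0.001, 0.002]
ft_force: [0.7, -0.7, 0.4]
grip_width: 0.0654
grip_force: 0.0
```

Request:
move_arm:
  series: "0 0 25 0 0 0;0 0 55 0 0 0;0 0 70 0 0 0;0 0 70 0 0 0;0 0 70 0 0 0;0 0 70 0 0 0"

```text
time: 29.55
position: [0.6976, -0.1381, 0.1324]
tool_rot: [0.925, 0.38, -0.002, 0.0]
ft_force: [0.9, 0.6, 1.1]
grip_width: 0.065
grip_force: 0.0
```

```bash
cat >> h.py <<'E'
def red(c,guess,lo=(0,140,60),hi=(8,255,255),lo2=(172,140,60),hi2=(180,255,255)):
    hsv=cv2.cvtColor(c['img'],cv2.COLOR_RGB2HSV);m=cv2.inRange(hsv,lo,hi)|cv2.inRange(hsv,lo2,hi2)
    m[cv2.circle(np.zeros_like(m),tuple(np.int32(pix(c,guess))),70,1,-1)==0]=0
    cs=cv2.findContours(m,cv2.RETR_EXTERNAL,cv2.CHAIN_APPROX_NONE)[0];k=max(cs,key=cv2.contourArea)
    return cv2.minEnclosingCircle(k)
E
python3 - <<'E'
from h import *
o=robot.get_obs();print(o['position'])
w=snap('wrist','wb.png');(u,v),r=red(w,[.699,-.139,.008]);print(u,v,r,ray(w,u,v,.008),pix(w,[.699,-.139,.008]))
print([(np.round(x['xyz'],4).tolist(),round(x['p'],2)) for x in robot.tip_of(w,'bush')[:2]])
print(rel([.699,-.1395,.03],down(-45.8)))
E
```

```text
[ 0.69761565 -0.13813424  0.13242818]
324.43487548828125 231.70828247070312 25.71459197998047 [ 0.69798919 -0.13921251  0.008     ] [325.14887001 230.63694985]
[([0.6973, -0.14, -0.001], 0.76)]
(array([  0. ,   1.2, 103.5]), array([0.1, 0.2, 0.4]))
```

Request:
move_arm:
  series: "0 1 30 0 0 0;0 1 65 0 0 0;0 1 95 0 0 0;0 1 108 0 0 0;0 1 114 0 0 0;0 1 117 0 0 0;0 1 119 0 0 0;0 1 119 0 0 0"

```text
time: 30.32
position: [0.6987, -0.1395, 0.0144]
tool_rot: [0.925, 0.38, -0.001, 0.001]
ft_force: [0.5, 0.2, 0.8]
grip_width: 0.0651
grip_force: 0.0
```

Request:
move_arm:
  series: "0 0 1 0 0 0;0 0 2 0 0 0;0 0 3 0 0 0;0 0 4 0 0 0;0 0 4 0 0 0"

```text
time: 30.73
position: [0.6972, -0.139, 0.0087]
tool_rot: [0.925, 0.38, -0.002, -0.0]
ft_force: [-0.7, 0.5, -0.1]
grip_width: 0.0657
grip_force: 0.0
```

```bash
python3 - <<'E'
from h import *
o=robot.get_obs();print(o['position'],o['ft_force'])
print(rel([.6988,-.1395,.008],down(-45.8)))
E
```

```text
[ 0.69722206 -0.13897894  0.00866945] [-0.71145822  0.53265195 -0.1284744 ]
(array([0.8, 1.5, 0.7]), array([-0.1,  0.2,  0.4]))
```

Request:
move_arm:
  series: "0 1 1 0 0 0;0 1 2 0 0 0;0 1 2 0 0 0"

```text
time: 30.98
position: [0.6978, -0.1397, 0.0063]
tool_rot: [0.925, 0.379, -0.002, -0.0]
ft_force: [0.5, 0.2, 0.0]
grip_width: 0.0653
grip_force: 0.0
```

Request:
move_arm:
  series: "0 0 0 0 0 0;0 0 0 0 0 0;0 0 0 0 0 0;0 0 0 0 0 0;0 0 0 0 0 0;0 0 0 0 0 0"
  jaw: 0
  newtons: 25

```text
time: 31.48
position: [0.698, -0.1397, 0.0066]
tool_rot: [0.925, 0.379, -0.002, -0.0]
ft_force: [-0.5, -0.4, -0.8]
grip_width: 0.0373
grip_force: 25.0
```

Request:
move_arm:
  series: "0 0 -10 0 0 0;0 0 -30 0 0 0;0 0 -60 0 0 0;0 0 -95 0 0 0;0 0 -130 0 0 0;0 0 -165 0 0 0;0 0 -190 0 0 0;0 0 -195 0 0 0"

```text
time: 32.15
position: [0.7021, -0.1404, 0.2093]
tool_rot: [0.925, 0.38, 0.002, 0.004]
ft_force: [0.1, -0.9, 0.7]
grip_width: 0.0373
grip_force: 25.0
```

```bash
python3 - <<'E'
from h import *
o=robot.get_obs();print(o['position'],o['ft_force'],o['grip_width'],o['grip_force'])
print(rel([.468,-.0045,.2],down(-45.8)))
w=snap('wrist','wb2.png')
print([(np.round(x['xyz'],4).tolist(),round(x['p'],2)) for x in robot.tip_of(w,'bush')[:2]])
E
```

```text
[ 0.70208357 -0.14039436  0.20930183] [ 0.06878447 -0.86494805  0.7189817 ] 0.03734620463672909 24.99985840637237
(array([ -71.2, -261.2,    6.8]), array([ 0.5, -0.1,  0.4]))
[([0.7015, -0.14, 0.2058], 0.67)]
```

Request:
move_arm:
  series: "-6 -22 0 0 0 0;-16 -58 0 0 0 0;-26 -96 0 0 0 0;-37 -134 0 0 0 0;-47 -172 0 0 0 0;-57 -208 0 0 0 0;-65 -238 0 0 0 0;-71 -259 0 0 0 0"

```text
time: 32.92
position: [0.4608, -0.0027, 0.2003]
tool_rot: [0.925, 0.38, -0.006, -0.003]
ft_force: [-0.0, -0.1, -0.2]
grip_width: 0.0376
grip_force: 25.0
```

Request:
move_arm:
  series: "0 0 0 0 0 0;0 0 0 0 0 0;0 0 0 0 0 0;0 0 0 0 0 0"

```text
time: 33.25
position: [0.4675, -0.0055, 0.2019]
tool_rot: [0.925, 0.379, -0.002, 0.0]
ft_force: [-0.3, 0.1, -0.5]
grip_width: 0.0371
grip_force: 25.0
```

```bash
python3 - <<'E'
from h import *
o=robot.get_obs();print(o['position'],o['ft_force'],o['grip_width'])
print(rel([.468,-.0045,.19],down(-45.8)))
for n in('side','scene'):
    c=snap(n);print(n,[(t,np.round(x['xyz'],4).tolist(),round(x['p'],2)) for t in('lid','bush') for x in robot.tip_of(c,t)[:2]])
E
```

```text
[ 0.46749127 -0.00550194  0.20190637] [-0.31926434  0.12644295 -0.45342188] 0.03709354176040798
(array([ 1.1, -0.3, 11.9]), array([-0.1,  0.2,  0.4]))
side [('lid', [0.4677, -0.0034, 0.1024], 0.91), ('bush', [0.468, -0.0048, 0.1954], 0.66), ('bush', [0.6783, 0.1496, -0.0018], 0.62)]
scene [('lid', [0.4675, -0.0057, 0.0963], 0.84), ('bush', [0.4665, -0.0018, 0.195], 0.84)]
```

Request:
move_arm:
  series: "1 0 8 0 0 0;1 0 16 0 0 0;1 0 24 0 0 0;1 0 30 0 0 0;1 0 35 0 0 0;1 0 40 0 0 0;1 0 44 0 0 0;1 0 48 0 0 0"

```text
time: 34.22
position: [0.4669, -0.0042, 0.1539]
tool_rot: [0.925, 0.38, -0.002, -0.0]
ft_force: [-0.6, 0.3, -0.5]
grip_width: 0.0374
grip_force: 25.0
```

```bash
python3 - <<'E'
from h import *
o=robot.get_obs();print(o['position'],o['ft_force'],o['moment'])
print(rel([.468,-.0045,.136],down(-45.8)))
E
```

```text
[ 0.46687942 -0.00420855  0.15391082] [-0.64516638  0.2904522  -0.54980812] [ 0.05523907 -0.06959838  0.01053892]
(array([ 0.7,  1. , 17.9]), array([-0.1,  0.2,  0.4]))
```

Request:
move_arm:
  series: "1 1 6 0 0 0;1 1 11 0 0 0;1 1 15 0 0 0;1 1 17 0 0 0;1 1 18 0 0 0;1 1 19 0 0 0;1 1 19 0 0 0;1 1 19 0 0 0"

```text
time: 34.88
position: [0.4683, -0.0043, 0.1355]
tool_rot: [0.925, 0.38, -0.002, -0.0]
ft_force: [-0.5, -0.1, -0.3]
grip_width: 0.0373
grip_force: 25.0
```

```bash
python3 - <<'E'
from h import *
o=robot.get_obs();print(o['position'],o['ft_force'],o['moment'])
for n in('side','scene'):
    c=snap(n);print(n,[(t,np.round(x['xyz'],4).tolist(),round(x['p'],2)) for t in('lid','bush') for x in robot.tip_of(c,t)[:2]])
E
```

```text
[ 0.46831792 -0.00427739  0.13550232] [-0.49720002 -0.06307865 -0.31596099] [-0.03261157 -0.04939085  0.02084463]
side [('lid', [0.3864, 0.1446, -0.0011], 0.69), ('lid', [0.4681, -0.0035, 0.1267], 0.64), ('bush', [0.4695, -0.0033, 0.1285], 0.5), ('bush', [0.8065, -0.0961, -0.0009], 0.33)]
scene [('lid', [0.4664, -0.007, 0.097], 0.93), ('bush', [0.4667, -0.0003, 0.1264], 0.56)]
```

Bush is about 1 mm above home; release, retract, go towards the collar.

Request:
move_arm:
  series: "0 0 1 0 0 0;0 0 1 0 0 0;0 0 1 0 0 0;0 0 1 0 0 0;0 0 1 0 0 0;0 0 1 0 0 0"
  jaw: 0.75

```text
time: 35.68
position: [0.4682, -0.0043, 0.1344]
tool_rot: [0.925, 0.38, -0.002, -0.0]
ft_force: [-0.1, -0.7, 0.7]
grip_width: 0.0632
grip_force: 0.0
```

Request:
move_arm:
  series: "0 0 -15 0 0 0;0 0 -45 0 0 0;0 0 -75 0 0 0;0 0 -75 0 0 0;0 0 -75 0 0 0"

```text
time: 36.1
position: [0.4697, -0.0044, 0.2109]
tool_rot: [0.925, 0.38, -0.0, 0.001]
ft_force: [0.4, 0.4, -0.4]
grip_width: 0.0651
grip_force: 0.0
```

```bash
python3 - <<'E'
from h import *
o=robot.get_obs();print(o['position'],o['ft_force'],o['grip_width'])
for n in('side','scene'):
    c=snap(n);print(n,[(t,np.round(x['xyz'],4).tolist(),round(x['p'],2)) for t in('lid','bush','collar') for x in robot.tip_of(c,t)[:2]])
print(rel([.673,-.0075,.2],down(-45.8)))
E
```

```text
[ 0.46973869 -0.00441681  0.21093204] [ 0.44382754  0.41991944 -0.36241225] 0.06506860516357812
side [('lid', [0.466, -0.0031, 0.1048], 0.88), ('bush', [0.4689, -0.0077, 0.1273], 0.53), ('collar', [0.6758, -0.0088, -0.0034], 0.51)]
scene [('lid', [0.6881, -0.4136, 0.0043], 0.21), ('bush', [0.4659, -0.0025, 0.1307], 0.75), ('bush', [0.3818, 0.1449, 0.0017], 0.61), ('collar', [0.671, -0.0042, -0.0003], 0.77)]
(array([143.6, 146.4,   7.3]), array([-0.2,  0.3,  0.4]))
```

Request:
move_arm:
  series: "25 25 0 0 0 0;50 51 0 0 0 0;75 77 0 0 0 0;100 102 0 0 0 0;125 128 0 0 0 0;143 146 7 0 0 0;143 146 40 0 0 0;143 146 75 0 0 0"

```text
time: 37.17
position: [0.6763, -0.0083, 0.134]
tool_rot: [0.925, 0.38, 0.001, 0.002]
ft_force: [-0.0, -0.4, -1.0]
grip_width: 0.0651
grip_force: 0.0
```

Request:
move_arm:
  series: "0 0 0 0 0 0;0 0 0 0 0 0;0 0 0 0 0 0;0 0 0 0 0 0"

```text
time: 37.5
position: [0.6741, -0.0081, 0.136]
tool_rot: [0.925, 0.379, -0.0, 0.001]
ft_force: [1.2, 0.7, 0.9]
grip_width: 0.0653
grip_force: 0.0
```

```bash
python3 - <<'E'
from h import *
o=robot.get_obs();print(o['position'])
w=snap('wrist','wc.png')
(u,v),r=red(w,[.673,-.007,.008],(12,110,70),(30,255,255),(12,110,70),(30,255,255));print(u,v,r,ray(w,u,v,.010))
print([(np.round(x['xyz'],4).tolist(),round(x['p'],2)) for x in robot.tip_of(w,'collar')[:2]])
print(rel([.673,-.007,.012],down(-45.8)))
E
```

```text
[ 0.674085   -0.00807809  0.13600737]
323.11663818359375 231.95034790039062 24.123384475708008 [ 0.67364996 -0.00891313  0.01      ]
[([0.6759, -0.0059, -0.0003], 0.71)]
(array([  0.3,  -1.6, 124.2]), array([0.1, 0.1, 0.4]))
```

Request:
move_arm:
  series: "0 0 35 0 0 0;0 0 75 0 0 0;0 0 100 0 0 0;0 0 115 0 0 0;0 0 121 0 0 0;0 0 124 0 0 0;0 0 127 0 0 0;0 0 127 0 0 0"

```text
time: 38.27
position: [0.6731, -0.0082, 0.0079]
tool_rot: [0.925, 0.379, -0.001, 0.001]
ft_force: [-0.5, 0.3, -0.2]
grip_width: 0.0652
grip_force: 0.0
```

Request:
move_arm:
  series: "0 0 0 0 0 0;0 0 0 0 0 0;0 0 0 0 0 0;0 0 0 0 0 0;0 0 0 0 0 0;0 0 0 0 0 0;0 0 0 0 0 0"
  jaw: 0
  newtons: 30

```text
time: 38.85
position: [0.6724, -0.0082, 0.0069]
tool_rot: [0.925, 0.38, -0.002, 0.0]
ft_force: [0.5, -0.5, 2.2]
grip_width: 0.0344
grip_force: 30.0
```

```bash
python3 - <<'E'
from h import *
o=robot.get_obs();print(o['position'],o['ft_force'],o['grip_width'],o['grip_force'])
E
```

```text
[ 0.67242267 -0.00815424  0.00690155] [ 0.52144484 -0.50615544  2.22105127] 0.034361458825877274 30.00050839036703
```

Request:
move_arm:
  series: "0 0 -10 0 0 0;0 0 -30 0 0 0;0 0 -60 0 0 0;0 0 -95 0 0 0;0 0 -130 0 0 0;0 0 -165 0 0 0;0 0 -190 0 0 0;0 0 -195 0 0 0"

```text
time: 39.52
position: [0.6758, -0.008, 0.2081]
tool_rot: [0.925, 0.38, 0.002, 0.003]
ft_force: [1.0, -0.2, 0.1]
grip_width: 0.0345
grip_force: 30.0
```

Request:
move_arm:
  series: "-10 -10 0 0 0 0;-31 -31 0 0 0 0;-57 -58 0 0 0 0;-84 -86 0 0 0 0;-108 -110 0 0 0 0;-128 -131 0 0 0 0;-140 -143 0 0 0 0;-144 -147 0 0 0 0"

```text
time: 40.18
position: [0.4622, -0.0031, 0.2015]
tool_rot: [0.925, 0.379, -0.005, -0.002]
ft_force: [0.0, 0.4, -1.4]
grip_width: 0.0343
grip_force: 30.0
```

Request:
move_arm:
  series: "0 0 0 0 0 0;0 0 0 0 0 0;0 0 0 0 0 0;0 0 0 0 0 0"

```text
time: 40.52
position: [0.4688, -0.0045, 0.2023]
tool_rot: [0.925, 0.38, -0.002, 0.0]
ft_force: [0.8, -0.4, -1.0]
grip_width: 0.0341
grip_force: 30.0
```

```bash
python3 - <<'E'
from h import *
o=robot.get_obs();print(o['position'],o['ft_force'],o['grip_width'],o['grip_force'])
print(rel([.468,-.0043,.16],down(-45.8)))
for n in('side','scene'):
    c=snap(n);print(n,[(t,np.round(x['xyz'],4).tolist(),round(x['p'],2)) for t in('lid','bush','collar') for x in robot.tip_of(c,t)[:2]])
E
```

```text
[ 0.46875238 -0.00447075  0.20231228] [ 0.8392765  -0.41782562 -0.98065046] 0.034096289430156995 29.999662125483155
(array([-0.3, -0.6, 42.3]), array([-0. ,  0.2,  0.4]))
side [('lid', [0.4662, -0.0017, 0.101], 0.63), ('lid', [0.4682, -0.0035, 0.1274], 0.39), ('bush', [0.4696, -0.0054, 0.1246], 0.48), ('collar', [0.8079, -0.0948, 0.0022], 0.66), ('collar', [0.4717, -0.0074, 0.1949], 0.62)]
scene [('lid', [0.469, -0.0083, 0.0973], 0.86), ('bush', [0.4647, -0.0028, 0.1273], 0.68), ('collar', [0.4637, -0.0002, 0.1968], 0.51)]
```

Request:
move_arm:
  series: "0 0 8 0 0 0;0 0 16 0 0 0;0 0 24 0 0 0;0 0 30 0 0 0;0 0 35 0 0 0;0 0 39 0 0 0;0 0 43 0 0 0;0 0 46 0 0 0"

```text
time: 41.58
position: [0.4669, -0.0042, 0.1559]
tool_rot: [0.925, 0.379, -0.002, -0.0]
ft_force: [0.2, 0.6, -1.1]
grip_width: 0.0343
grip_force: 30.0
```

```bash
python3 - <<'E'
from h import *
o=robot.get_obs();print(o['position'],o['ft_force'],o['moment'])
print(rel([.468,-.0043,.148],down(-45.8)))
E
```

```text
[ 0.46686196 -0.00422137  0.15587753] [ 0.23872679  0.63972755 -1.07892314] [-0.01628698 -0.02614412 -0.01743406]
(array([0.8, 0.9, 7.9]), array([-0.1,  0.2,  0.4]))
```

Request:
move_arm:
  series: "1 1 4 0 0 0;1 1 7 0 0 0;1 1 8 0 0 0;1 1 9 0 0 0;1 1 9 0 0 0;1 1 9 0 0 0"

```text
time: 42.08
position: [0.4683, -0.0043, 0.1475]
tool_rot: [0.925, 0.379, -0.002, -0.0]
ft_force: [0.5, 0.5, -0.8]
grip_width: 0.0343
grip_force: 30.0
```

```bash
python3 - <<'E'
from h import *
o=robot.get_obs();print(o['position'],o['ft_force'],o['moment'])
E
```

```text
[ 0.46833411 -0.00425252  0.14748265] [ 0.516452    0.47401002 -0.76299856] [-0.05015902 -0.03609132  0.00325067]
```

Release, retract, and check the stack.

Request:
move_arm:
  series: "0 0 0 0 0 0;0 0 0 0 0 0;0 0 0 0 0 0;0 0 0 0 0 0;0 0 0 0 0 0;0 0 0 0 0 0"
  jaw: 0.75

```text
time: 42.58
position: [0.4683, -0.0043, 0.1475]
tool_rot: [0.925, 0.38, -0.002, -0.0]
ft_force: [0.6, 0.0, 0.5]
grip_width: 0.0629
grip_force: 0.0
```

Request:
move_arm:
  series: "0 0 -15 0 0 0;0 0 -45 0 0 0;0 0 -80 0 0 0;0 0 -80 0 0 0;0 0 -80 0 0 0"

```text
time: 43.0
position: [0.4701, -0.0044, 0.2293]
tool_rot: [0.925, 0.38, -0.0, 0.001]
ft_force: [-0.8, -0.1, 0.2]
grip_width: 0.0654
grip_force: 0.0
```

```bash
python3 - <<'E'
from h import *
o=robot.get_obs();print(o['position'],o['ft_force'],o['grip_width'],o['q'].round(2))
ims=[]
for n in('side','scene'):
    c=snap(n);print(n,[(t,np.round(x['xyz'],4).tolist(),round(x['p'],2)) for t in('lid','bush','collar','switch_base') for x in robot.tip_of(c,t)[:2]])
    m=np.int32(pix(c,[.468,-.004,.11]));k=c['img'][m[1]-70:m[1]+50,m[0]-80:m[0]+80,::-1];ims.append(cv2.resize(k,(400,300),interpolation=cv2.INTER_CUBIC))
    sw=[.68,.152,.05];m=np.int32(pix(c,sw));k=c['img'][m[1]-60:m[1]+60,m[0]-80:m[0]+80,::-1];ims.append(cv2.resize(k,(400,300),interpolation=cv2.INTER_CUBIC))
cv2.imwrite('pics/a11.png',np.vstack([np.hstack(ims[:2]),np.hstack(ims[2:])]))
for h in(-45.8,0,10,90):print(h,rel([.59,.155,.2],down(h)))
E
```

```text
[ 0.47006402 -0.00443925  0.22925022] [-0.84973385 -0.13824647  0.24289248] 0.0654192760890559 [-0.25  0.3   1.8  -0.    1.04  0.55]
side [('lid', [0.4699, -0.0026, 0.1045], 0.96), ('bush', [0.4681, -0.0042, 0.1258], 0.56), ('collar', [0.4697, -0.006, 0.1367], 0.76), ('switch_base', [0.6818, 0.1496, -0.0025], 0.85), ('switch_base', [0.6753, 0.2781, 0.0011], 0.66)]
scene [('lid', [0.4662, -0.0064, 0.0984], 0.59), ('bush', [0.4682, -0.0014, 0.1294], 0.45), ('collar', [0.4666, -0.0013, 0.1387], 0.71), ('switch_base', [0.678, 0.1498, -0.0015], 0.97), ('switch_base', [0.6723, 0.2777, -0.0009], 0.81)]
-45.8 (array([198.4, -27.8,  26. ]), array([-0.2,  0.3,  0.4]))
0 (array([198.4, -27.8,  26. ]), array([ -0.3,   0.2, -45.4]))
10 (array([198.4, -27.8,  26. ]), array([ -0.3,   0.2, -55.4]))
90 (array([198.4, -27.8,  26. ]), array([-4.000e-01, -1.000e-01, -1.354e+02]))
```

View pics/a11.png

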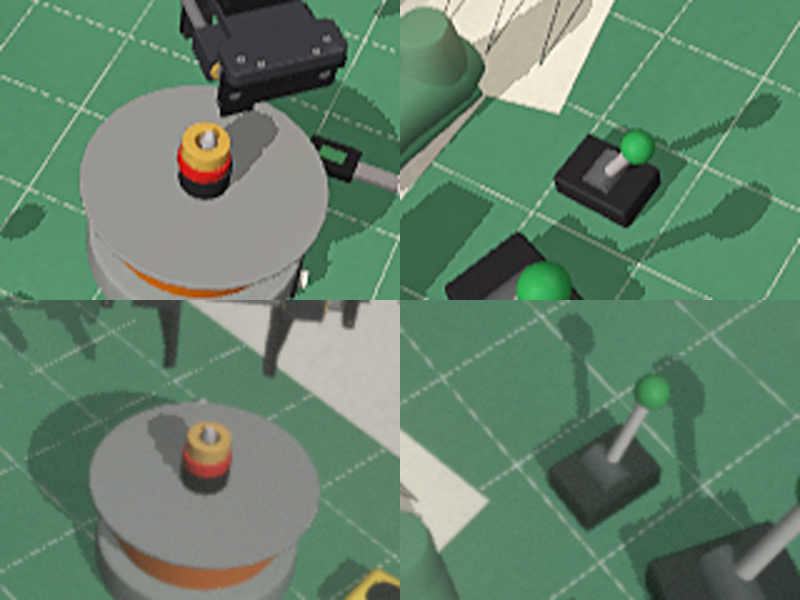

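```bash
python3 - <<'E'
from h import *
o=robot.get_obs();print(rel([.59,.162,.2],down(-7)))
E
```

```text
(array([203.4, -32.8,  25.9]), array([ -0.3,   0.2, -38.4]))
```

Request:
move_arm:
  series: "35 -5 0 0 0 -7;70 -11 0 0 0 -14;105 -17 5 0 0 -21;140 -23 10 0 0 -28;175 -28 20 0 0 -35;203 -33 26 0 0 -38.4;203 -33 26 0 0 -38.4;203 -33 26 0 0 -38.4"
  jaw: 0

```text
time: 44.17
position: [0.5898, 0.163, 0.1993]
tool_rot: [0.748, 0.663, -0.003, -0.001]
ft_force: [0.2, -0.6, 0.2]
grip_width: 0.0201
grip_force: 0.0
```

Request:
move_arm:
  series: "0 0 25 0 0 0;0 0 60 0 0 0;0 0 90 0 0 0;0 0 110 0 0 0;0 0 115 0 0 0;0 0 115 0 0 0;0 0 115 0 0 0"

```text
time: 44.75
position: [0.5899, 0.161, 0.0866]
tool_rot: [0.749, 0.662, -0.002, -0.0]
ft_force: [0.6, -0.4, 0.3]
grip_width: 0.0003
grip_force: 0.0
```

```bash
python3 - <<'E'
from h import *
o=robot.get_obs();print(o['position'],o['ft_force'],o['grip_width'])
print(rel([.59,.162,.084],down(-7)));print(rel([.688,.150,.084],down(-7)))
E
```

```text
[0.58986517 0.16104723 0.08655989] [ 0.59074164 -0.42710652  0.26474734] 0.0003485466755267821
(array([1. , 0. , 2.6]), array([-0.2,  0.1, -0.1]))
(array([ 1.1, 98.8,  2.3]), array([-0.2,  0.1, -0.1]))
```

Push along the tool's +y.

Request:
move_arm:
  series: "1 12 2 0 0 0;1 25 2 0 0 0;1 38 2 0 0 0;1 51 2 0 0 0;1 64 2 0 0 0;1 76 2 0 0 0;1 88 2 0 0 0;1 95 2 0 0 0"

```text
time: 45.42
position: [0.6859, 0.1509, 0.0858]
tool_rot: [0.749, 0.662, -0.0, 0.0]
ft_force: [-0.8, 0.9, -0.0]
grip_width: 0.0004
grip_force: 0.5
```

Request:
move_arm:
  series: "0 2 0 0 0 0;0 4 0 0 0 0;0 4 0 0 0 0;0 4 0 0 0 0"

```text
time: 45.75
position: [0.6876, 0.1506, 0.0837]
tool_rot: [0.749, 0.663, -0.002, -0.001]
ft_force: [1.0, -0.0, -0.4]
grip_width: 0.0001
grip_force: 0.0
```

```bash
cat > ball.py <<'E'
from h import *
P=[]
for n in('side','scene'):
    c=snap(n,n+'S.png');g=pix(c,[.70,.150,.092]);hsv=cv2.cvtColor(c['img'],cv2.COLOR_RGB2HSV)
    m=cv2.inRange(hsv,(55,150,60),(75,255,255));k,l,st,ce=cv2.connectedComponentsWithStats(m)
    b=[(s[4],q) for s,q in zip(st[1:],ce[1:]) if s[4]>25 and np.hypot(*(q-g))<35]
    print(n,g,b)
    if b: P+=[c,min(b,key=lambda t:np.hypot(*(t[1]-g)))[1]]
if len(P)==4: print(tri(*P))
o=robot.get_obs();print(o['position'],o['ft_force'])
E
python3 ball.py
```

```text
side [231.18469892 289.04802291] [(np.int32(39), array([222.66666667, 289.76923077]))]
scene [325.68591841 328.91403782] []
[0.68735929 0.15069312 0.08334931] [ 0.42250749  0.4282524  -0.49073218]
```

Request:
move_arm:
  series: "0 2 0 0 0 0;0 4 0 0 0 0;0 6 0 0 0 0;0 8 0 0 0 0;0 8 0 0 0 0"

```text
time: 46.27
position: [0.694, 0.1499, 0.0827]
tool_rot: [0.749, 0.663, -0.004, -0.002]
ft_force: [-5.0, 1.2, 1.2]
grip_width: 0.0004
grip_force: 2.3
```

```bash
python3 ball.py
```

```text
side [231.18469892 289.04802291] [(np.int32(42), array([220.5       , 289.14285714]))]
scene [325.68591841 328.91403782] []
[0.69405788 0.14986201 0.0826441 ] [-4.83712872  1.44629108  1.76441988]
```

Request:
move_arm:
  series: "0 -20 0 0 0 0;0 -45 0 0 0 0;0 -75 -20 0 0 0;0 -100 -55 0 0 0;0 -110 -95 0 0 0;0 -110 -120 0 0 0;0 -110 -120 0 0 0"

```text
time: 46.95
position: [0.5923, 0.1639, 0.2112]
tool_rot: [0.749, 0.663, 0.005, 0.005]
ft_force: [1.2, 0.2, 0.1]
grip_width: 0.0005
grip_force: 0.0
```

Request:
move_arm:
  series: "-35 -20 0 0 0 0;-75 -40 0 0 0 0;-115 -60 0 0 0 0;-155 -80 0 0 0 0;-155 -80 0 0 0 0;-155 -80 0 0 0 0"

```text
time: 47.45
position: [0.4885, 0.0168, 0.2044]
tool_rot: [0.75, 0.661, -0.002, -0.0]
ft_force: [0.4, -0.6, 0.7]
grip_width: 0.0005
grip_force: 0.0
```

```bash
python3 ball.py; python3 - <<'E'
from h import *
ims=[cv2.resize(snap(n)['img'],(400,300))[:,:,::-1] for n in('side','scene')]
c=snap('scene');m=np.int32(pix(c,[.69,.15,.05]));k=c['img'][m[1]-60:m[1]+60,m[0]-80:m[0]+80,::-1]
m=np.int32(pix(c,[.468,-.004,.11]));j=c['img'][m[1]-60:m[1]+60,m[0]-80:m[0]+80,::-1]
cv2.imwrite('pics/a12.png',np.vstack([np.hstack(ims),np.hstack([cv2.resize(k,(400,300)),cv2.resize(j,(400,300))])]))
for t in('lid','bush','collar','tray'): print([(t,np.round(x['xyz'],4).tolist(),round(x['p'],2)) for x in robot.tip_of(c,t)[:2]])
E
```

```text
side [231.18469892 289.04802291] [(np.int32(130), array([223.16923077, 286.45384615]))]
scene [325.68591841 328.91403782] []
[0.49053444 0.01881943 0.20461087] [-0.08405599  0.27323848  0.28030356]
[]
[('bush', [0.4527, 0.2908, 0.0011], 0.61), ('bush', [0.4659, -0.0016, 0.1281], 0.56)]
[('collar', [0.4651, -0.0012, 0.1423], 0.54)]
[('tray', [0.4497, 0.29, -0.0031], 0.59)]
```

View pics/a12.png

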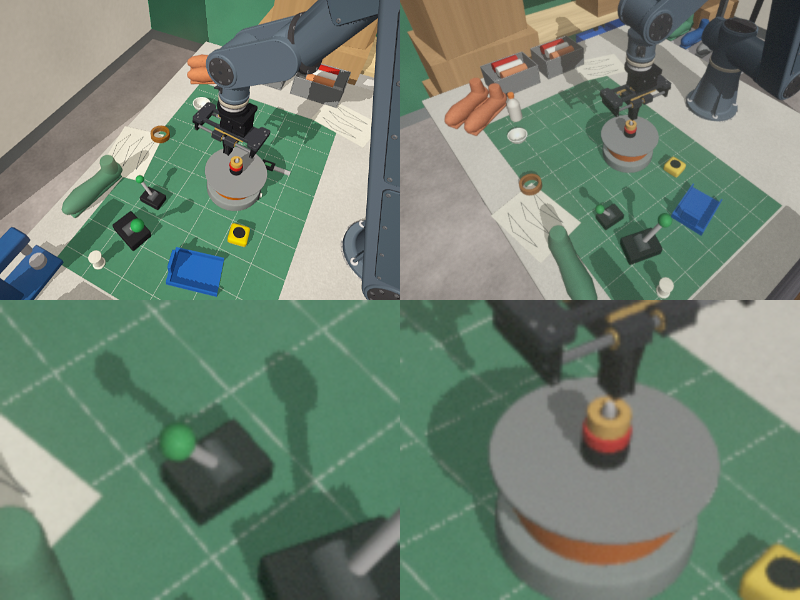

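```bash
python3 - <<'E'
from h import *
a=snap('scene');b=snap('side');m=np.int32(pix(a,[.69,.15,.05]))
X=tri(a,(m+[-8.8,-3.2]),b,(223.2,286.5));print(X, np.arctan2((X[:2]-[.679,.151])@[.992,-.12],X[2]-.022)+.5)
E
```

```text
[0.7154485  0.15381059 0.09429834] 0.959994605817043
```

```bash
python3 -c "
from rig import robot
print(robot.hand_in())"
```

```text
the job is handed in; nothing more can be done
None
```

I handed the job in at about 48 s of the 192 s allowed, and got no verdict back. By the last camera checks all four blanks are in the bowl, the empty tray is flat on the bench, the lid, red bush and brass collar are home on the post, and the lever is fully on; no other bench item looked moved.

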